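# Key the drive gear onto the tilted gearbox and snap its keeper over

### The job

Put the steel gear with the red mark on the tilted gearbox: set it over the shaft, hub outwards, and turn it about the shaft until its keyway takes the key and it drops fully home, without forcing it. Then push the red-knobbed keeper lever over its centre so that it snaps shut over the gear's rim. Leave everything else on the bench where it is.

Things in the scene. Friction and masses are not known exactly. Their poses are not given: they have to be found in the camera images.
- gear: Steel gear, 0.3 to 0.5 kg, flat on the bench, hub up: toothed disc 68 mm across, 10 mm thick; octagonal hub 40 mm across flats, top 32 mm above the underside, flats facing x and every 45 degrees from it. Through bore 17 mm, keyway 9 mm wide reaching 14 mm from the axis. Origin: on the axis at the underside; z along the axis out of the hub; x towards the keyway and the red mark on the disc.
- shaft_seat (a point): Centre of the round steel shoulder (48 mm across) on the gearbox's sloping face, on which the gear's underside comes to rest. It turns with the shaft. z: along the shaft, outwards, leaning 30 degrees from vertical, roughly towards the robot; x: towards the brass key (6 mm wide, to 12.5 mm from the axis, ending 26 mm above the shoulder: a gear not lined up rests on its end).
- shaft_tip (a point): Outer end of the steel shaft, 44 mm above the shoulder, with a red line pointing along the key. The shaft is 14 mm across, plain and round above the key, its last 7 mm tapering to 7 mm. It resists turning with about 0.6 N m and stays where it is. Axes as shaft_seat.
- housing: Fixed aluminium gearbox, its sloping face 150 by 144 mm, 8 mm below the shoulder. Origin: at the shaft seat. z: along the shaft, outwards; x: up the slope, away from the robot; y: along the slope's level direction, towards the keeper. It does not turn with the shaft.
- keeper_knob (a point): Centre of the weighted red ball knob, 30 mm in diameter, at the top of the keeper lever's 8 mm stalk, 54 mm from the lever's pivot. Push it on its outer side, at or below its centre, towards the gear; pressing on its top only jams it.
- keeper_pivot (a point): The keeper lever's pivot, 64 mm from the shaft axis (housing y) and 16 mm above the shoulder; the lever turns about the housing's x axis. Two bracket cheeks stand beside it, up to 23 mm above the shoulder. Axes are those of the housing.
- keeper (a joint): Keeper lever, rad. 0: open, stalk leaning 0.55 rad outwards, away from the gear. 1.2: shut, stalk leaning 0.65 rad over the gear. Its heavy knob throws it either way from about 0.5: pushed past 0.65 it snaps shut by itself; the knob needs about 1 N. It starts within 0.15 of open.
- keeper_claw (a point): Tip of the keeper's steel claw, 37 mm from the pivot. Open: it points up and in, 51 mm from the shaft axis and 50 mm above the shoulder, clear of the gear's path. Shut: it lies level, 27 mm from the axis, its underside 2 to 3 mm above the disc of a gear that is fully home; a gear that is not keeps it from shutting.
- spare_gear: Bystander: smaller brass gear 60 mm across, without keyway, 26 mm high, octagonal hub 34 mm across. Origin at the centre of its underside.
- jar: Bystander: amber glass jar with a blue cap, 60 mm across, 100 mm high. Origin at the centre of its underside.
- bearing: Bystander: steel ring 36 mm across, 12 mm high, beside the gearbox. Origin at the centre of its underside.
- screwdriver: Bystander: screwdriver 190 mm long lying along its x axis beside the gearbox.
- wrench: Bystander: spanner 150 mm long lying along its x axis.
- glue: Bystander: white and red adhesive tube 100 mm long lying along its x axis, 14 mm high.
- oil_bottle: Bystander: tall black bottle with a red cap, 56 mm across, 170 mm high, between the gearbox and the loose parts. Origin at the centre of its underside.
- cup: Bystander: small aluminium cup 56 mm across, 50 mm high. Origin at the centre of its underside.
Not all that is in view belongs to the job. Of the things that look like the gear, the smallest one is meant.

How it is judged:
By the outcome, as a careful person would: the job done as asked, in the order asked, and still so for the second after the job is handed in, with the robot touching nothing.
It also fails if it takes over 51 s, if anything falls off the work surface, if the arm or the gripper's body presses on something with over 40 N, if the wrist force passes 120 N, or if a joint passes its speed limit or range.

### The arm

A 6-joint arm with a two-finger parallel gripper is mounted at the origin on the work surface. World frame = base frame: x ahead of the robot, y to its left, z up, the work surface at z = 0. Lengths are in mm, angles in rad, forces in N, time in s.
With the tool pointing down it reaches from about 350 to 975 mm from the base axis. Payload 7.1 kg.
Tool frame: the origin (TCP) lies at the very end of the fingers, on their centre line; the grasp point (between the pads) lies 19 mm behind it; z points along the fingers, y is the direction in which the jaws open and shut (so a half turn about z gives the same grasp; the last joint's range is limited). The gripper opens to 88 mm and grips with 3 to 60 N. Pads are 20 mm wide; open, the fingers measure 115 mm over their backs; the gripper's body (75 mm by 178 mm) begins 61 mm behind the grasp point.
Start: joints at [1.108, 0.423, 1.63, -0, 1.089, -0.019], TCP at [268.326, 564.452, 222.675] pointing down, gripper open.
Joint ranges: [-3, 3], [-0.9, 2.11], [0.09, 2.58], [-1.31, 4.45], [0.11, 2.69], [-2.54, 2.54]. Speed limits (rad/s): [2.39, 2.39, 3.01, 3.14, 3.14, 3.14].

### API

Orientations are given as a rotation vector (axis times angle).
In Python, from workcell import monitor, vision, order, find_in, regions_of, place_of gives the robot as it stands. The module is installed in compiled form; this text tells all that it offers.
- The arm moves only by the tool carry_out, never from a script. Its argument "targets" is a list of rows, each a list of 3 entries, a list of its own where there are three numbers: the turn, a rotation vector about the world's x, y, z in degrees, then the shift along the world's x, y, z in mm, then the finger opening in mm, from 0 to 87.8. In form: [[[rx, ry, rz], [x, y, z], hand], ...]. A call has 1 to 10 rows; each row is the pose to reach, as a shift and turn from the pose commanded when the call began; what a row does not reach only later rows make up. A row lasts 1/12 s, in which the tool goes at most 41.7 mm and 7.16 degrees, less where a joint would pass 70% of its speed; a pose out of reach is approached as far as the arm can. A call with a gripper value outside its range is refused whole. The fingers move at their own pace and stop on an object; the grip force is fixed at half the most. Time passes only in rows, so rows that repeat a pose let the fingers close. It gives the time, the measured TCP pose, the force and the opening at its end, in the units of the state.
- monitor.get_obs(): the state, without advancing time (a new reading comes with each control period).
- vision.get_image(name): name is "scene" or "top" or "wrist"; returns the picture (400x640x3 uint8, red, green, blue); there is no depth.
- vision.camera_model(name): a dict with "K" (3x3 intrinsics, pixels), "rvec" (rotation vector, rad) and "tvec" (3), from world to camera coordinates, as OpenCV has them. Camera axes: x right, y down, z forward; pixel columns grow to the right and rows downward; lengths in mm; the calibration is good to about 2 mm. A picture is of the moment at which its call begins: read the wrist's pose just before it. camera_model takes no time and is no camera call; for the wrist camera it gives the pose at the moment of the call.
- order.close_job(): hands the job in, once; it reports no verdict.
Trained networks look in the newest picture that a camera, given by its name, has taken for a name from the list of things; names that differ only in an ending like _2 or _b are one class to them, and where a whole thing is asked for, a point or a joint stands for the part that bears it (a point fixed in the world has none). Each returns a list of dicts, best first, with "confidence" (0 to 1); they miss things now and then, are a little off and sometimes report something else, mostly with a low value. They report only what shows in the picture. A call takes as long as a camera call. They do not tell look-alikes from the thing itself.
- find_in(query, camera): "point" ([x, y, z] in mm, in the coordinates of the camera as it stood for that picture, good to about 4 mm: the middle of the surface that is visible of it).
- regions_of(query, camera): "mask" (400x640 bool, what is visible of it).
- place_of(query, camera): "point" ([x, y, z] in mm, in the coordinates of the camera as it stood for that picture, good to about 4 mm: a listed point, or the origin of a listed thing).
The state is a dict: "t": time; "qpos": joint angles; "qvel": joint speeds; "joint_torque": joint torques, N m; "ee_pos": TCP position; "orientation": TCP orientation; "ft_force": force on the tool from outside, world axes, zero at the start; "moment": the same for the moment, N m; "width": finger opening in mm.
Only numpy, scipy, OpenCV 4.12 (cv2) and the standard library are available. Lean on these libraries where they do the work, as an engineer would, in place of code of your own. Each camera call takes 0.05 s, during which the arm holds its last target.

## Working session

There is one attempt and no reset: what is moved stays moved. The work goes in short steps, Python scripts to look and compute and a tool call to move; the robot and the scene stay as the last step left them, time stands still between calls to the robot, and variables do not carry over. Pictures are saved under pics/ and viewed, and the job is handed in when it is done.

Besides the shell and the picture viewer there is one more tool, called as name(argument=value, ...) on one line, values as JSON. carry_out: Moves the arm, as the interface text tells. Its arguments: {"type":"object","properties":{"targets":{"type":"array","items":{"type":"array"}}},"required":["targets"]}

```bash
ls; mkdir -p pics; python3 - <<'E'
from workcell import monitor, vision
import cv2
o=monitor.get_obs(); print({k:o[k] for k in('t','qpos','ee_pos','orientation','ft_force','width')})
for n in('scene','top','wrist'):
    im=vision.get_image(n); cv2.imwrite(f'pics/{n}0.png',im[:,:,::-1])
    m=vision.camera_model(n);print(n,m)
E
```

```text
pics
{'t': 0.0, 'qpos': array([ 1.10800486e+00,  4.23815606e-01,  1.63067764e+00, -2.46632210e-05,
        1.08861962e+00, -1.89726091e-02]), 'ee_pos': array([268.08879242, 563.96687   , 221.92231905]), 'orientation': array([-6.91348503e-01, -3.06422763e+00,  2.32693365e-03]), 'ft_force': array([-0.08014421,  0.67746048, -0.54755406]), 'width': 87.60107022019005}
scene {'K': array([[406.8699401 ,   0.        , 320.60319151],
       [  0.        , 406.8699401 , 195.55095065],
       [  0.        ,   0.        ,   1.        ]]), 'rvec': array([ 2.37782681,  0.88602529, -0.2796458 ]), 'tvec': array([-460.58284935, -182.330568  , 1238.55699606])}
top {'K': array([[403.43635589,   0.        , 323.49404813],
       [  0.        , 403.43635589, 194.72212087],
       [  0.        ,   0.        ,   1.        ]]), 'rvec': array([ 2.21269706, -1.98266847,  0.21442458]), 'tvec': array([ 15.65777321, 560.70681568, 879.63862006])}
wrist {'K': array([[297.45172424,   0.        , 321.30053477],
       [  0.        , 297.45172424, 197.00120178],
       [  0.        ,   0.        ,   1.        ]]), 'rvec': array([-2.47196911, -1.56352256, -0.19290419]), 'tvec': array([-623.87494385,  -29.15199341,  389.21989924])}
```

View pics/scene0.png

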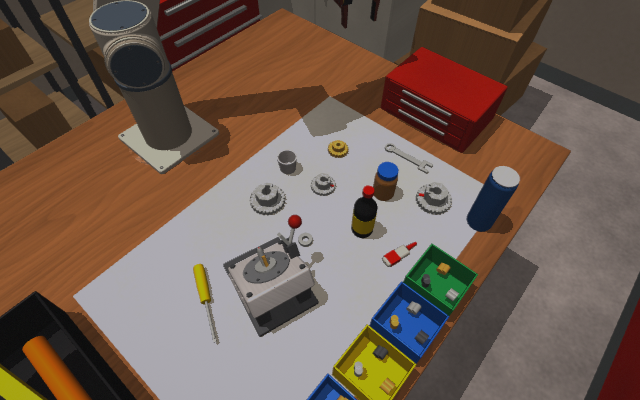

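View pics/top0.png

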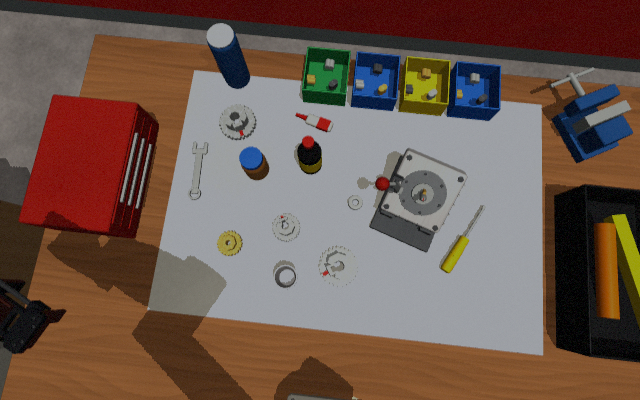

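View pics/wrist0.png

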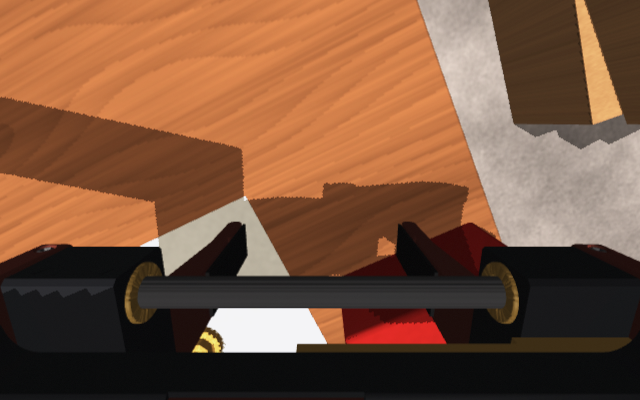

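Three steel gears with red marks show up. In the top view they are at (238,121), (286,227) and (337,266). In the scene view they are at (433,197), (322,184) and (267,198). The middle one looks smallest, so I'll measure all three and look closer.

```bash
cat > h.py <<'E'
import numpy as np, cv2
from scipy.spatial.transform import Rotation as R
from workcell import monitor, vision, order, find_in, regions_of, place_of
def cam(n):
    m=vision.camera_model(n); return np.array(m['K']),R.from_rotvec(m['rvec']).as_matrix(),np.array(m['tvec'])
def c2w(p,c): K,Rm,t=c; return Rm.T@(np.array(p)-t)
def w2p(P,c):
    K,Rm,t=c; q=(Rm@np.atleast_2d(P).T).T+t; q=q@K.T; return q[:,:2]/q[:,2:]
def p2z(uv,c,z):
    K,Rm,t=c; uv=np.atleast_2d(uv); d=(np.linalg.inv(K)@np.c_[uv,np.ones(len(uv))].T).T@Rm
    C=-Rm.T@t; return C+d*((z-C[2])/d[:,2])[:,None]
E
python3 - <<'E'
from h import *
np.set_printoptions(precision=1,suppress=True)
for n in('top','scene'):
    im=vision.get_image(n);c=cam(n)
    for q in ['gear','shaft_seat','shaft_tip','housing','keeper_knob','keeper_pivot','keeper_claw','oil_bottle','cup','jar','spare_gear','bearing']:
        for d in place_of(q,n): 
            if d['confidence']>.3: P=c2w(d['point'],c);print(n,q,round(d['confidence'],2),P,w2p(P,c)[0])
    for d in regions_of('gear',n):
        m=d['mask'].astype(np.uint8); ys,xs=np.nonzero(m)
        P=p2z(np.c_[xs,ys],c,5); print(n,'mask',d['confidence'],xs.mean(),ys.mean(),m.sum(),P.mean(0),np.ptp(P,0))
K=5
im=vision.get_image('top')
a=[cv2.resize(im[y-30:y+30,x-30:x+30],(260,260),interpolation=cv2.INTER_CUBIC) for x,y in((238,121),(286,227),(337,266))]
cv2.imwrite('pics/gears.png',np.hstack(a)[:,:,::-1])
im2=vision.get_image('scene')
cv2.imwrite('pics/gbox.png',np.hstack([cv2.resize(im2[205:335,215:335],(400,433),interpolation=cv2.INTER_CUBIC),cv2.resize(im[140:255,365:475],(400,433),interpolation=cv2.INTER_CUBIC)])[:,:,::-1])
E
```

```text
top gear 0.88 [734.7 317.8   0.5] [238.6 122.7]
top gear 0.81 [397.4  25.    2. ] [337.9 266.7]
top gear 0.69 [477.5 158.5  -0.2] [286.8 227.6]
top gear 0.58 [ 553.9 -134.6  143.6] [422.6 197.7]
top shaft_seat 0.6 [ 572.6 -140.5  104.4] [421.5 193.6]
top shaft_tip 0.49 [ 553.  -130.8  147.4] [421.2 197.6]
top housing 0.88 [ 569.1 -144.5  103.7] [423.1 195.4]
top keeper_knob 0.75 [572.3 -48.6 158.8] [383.8 183.3]
top keeper_knob 0.59 [597.6 400.1   3.6] [197.6 169.7]
top keeper_pivot 0.96 [584.1 -76.9 117.1] [394.3 184.1]
top keeper_claw 0.74 [566.2 -85.7 150. ] [400.5 189. ]
top oil_bottle 0.73 [562.9 -84.  151.2] [399.6 190.3]
top oil_bottle 0.72 [646.8 122.6   0.3] [309.5 163. ]
top cup 0.72 [361.1 143.2   1.9] [286.8 276.6]
top jar 0.78 [617.1 250.8   2.2] [257.5 168.7]
top spare_gear 0.95 [422.7 288.3   5.8] [230.3 243.9]
top bearing 0.65 [359.9 141.3   1.5] [287.6 277.2]
top bearing 0.61 [557.7  -1.6   3.2] [355.2 202.4]
top bearing 0.4 [592.8 397.8   1.4] [198.4 171.9]
top mask 0.98 338.3368888888889 265.6693333333333 1125 [399.9  24.2   5. ] [93.4 93.4  0. ]
top mask 0.78 237.
[... 846 characters left out ...]
.66 [ 569.1 -146.2  106.2] [262.5 264.2]
scene keeper_claw 0.63 [564.9 -84.4 150.9] [279.6 233.6]
scene oil_bottle 0.61 [643.2 117.   -2.4] [360.5 230.2]
scene oil_bottle 0.37 [ 552.6 -137.4  141.3] [258.1 249.1]
scene cup 0.9 [357.6 146.6  -0.2] [287.9 167.1]
scene jar 0.93 [614.4 250.4   1.2] [381.9 192.1]
scene spare_gear 0.81 [423.8 291.4  -2.5] [337.6 150.6]
scene bearing 0.52 [558.7   0.2  -1.1] [305.8 241.1]
scene mask 0.97 433.418776371308 198.28481012658227 948 [733.  322.5   5. ] [ 97.  112.5   0. ]
scene mask 0.96 266.7721369539551 198.6021251475797 847 [393.9  26.3   5. ] [97.5 95.6  0. ]
scene mask 0.8 322.0427135678392 184.30150753768845 398 [474.7 160.8   5. ] [67.2 69.3  0. ]
```

View pics/gears.png

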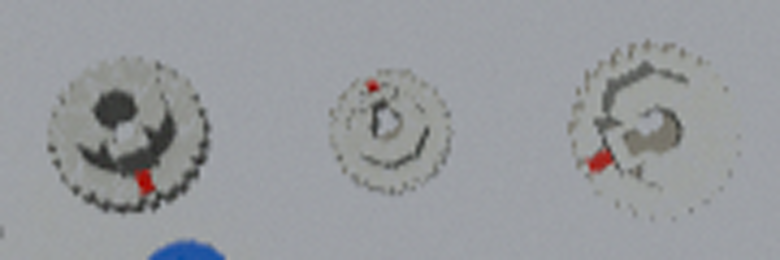

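View pics/gbox.png

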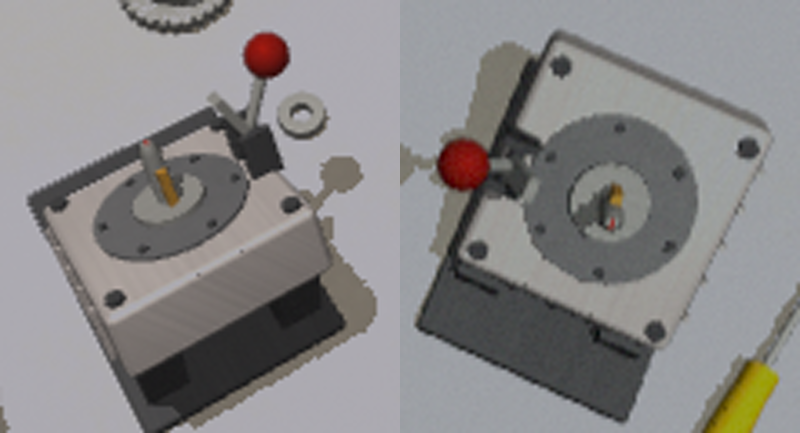

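The middle gear at top (286,227) and scene (322,184) measures about 67 mm across. The other two measure about 93 mm, so the middle one is the gear I want, and the crop confirms its red mark. On the gearbox, the tip line and brass key are visible at about top (422,195). Next I'll get the angles.

```bash
python3 - <<'E'
from h import *
np.set_printoptions(precision=1,suppress=True)
def red(im): 
    h=im.astype(int); return (h[...,0]>h[...,1]+50)&(h[...,0]>h[...,2]+50)
seat=np.array([571,-143,106.]);yaw=-0.295
def frame(yaw):
    x=R.from_euler('z',yaw).as_matrix()@np.array([np.cos(np.pi/6),0,.5]); y=np.array([-np.sin(yaw),np.cos(yaw),0]); return np.c_[x,y,np.cross(x,y)]
for n in('top','scene'):
    im=vision.get_image(n);c=cam(n)
    r=red(im); G=np.array([478,160,10.]); g=w2p(G,c)[0]
    ys,xs=np.nonzero(r); s=np.hypot(xs-g[0],ys-g[1])<14
    print(n,s.sum()); P=p2z([[xs[s].mean(),ys[s].mean()]],c,10)[0]
    ms=[d['mask'] for d in regions_of('gear',n)]
    ms=[m for m in ms if m[int(g[1]),int(g[0])]]
    for m in ms[:1]:
        cs,_=cv2.findContours(m.astype(np.uint8),0,1); k=max(cs,key=len)[:,0,:].astype(float)
        W=p2z(k,c,5)[:,:2]; cc,rr=cv2.minEnclosingCircle(W.astype(np.float32)); print('circ',cc,rr)
    print('red',P,np.degrees(np.arctan2(P[1]-160,P[0]-478)))
    F=frame(yaw); big=cv2.resize(im,None,fx=6,fy=6,interpolation=cv2.INTER_CUBIC)
    def dr(p,col): 
        u=(w2p(seat+F@np.array(p,float),c)[0]+.5)*6; cv2.circle(big,tuple(int(v) for v in u),2,col,-1)
    for a in np.arange(0,2*np.pi,.1): dr([24*np.cos(a),24*np.sin(a),0],(0,255,0)); dr([7*np.cos(a),7*np.sin(a),37],(0,255,0)); dr([3.5*np.cos(a),3.5*np.sin(a),44],(255,255,0))
    for t in np.linspace(-1,1,40):
        for s_ in(-1,1): dr([75*t,72*s_,-8],(255,0,255)); dr([75*s_,72*t,-8],(255,0,255)); 
    dr([0,64,16],(0,0,255))
    u=w2p(seat,c)[0]; x0,y0=int(u[0]*6-320),int(u[1]*6-290)
    cv2.imwrite(f'pics/ov_{n}.png',big[y0:y0+560,x0:x0+640,::-1])
E
```

```text
top 4
red [501.8 173.8  10. ] 30.186576825815262
scene 6
circ (474.70989990234375, 162.34780883789062) 39.16062927246094
red [499.9 172.6  10. ] 29.94954210347242
```

View pics/ov_top.png

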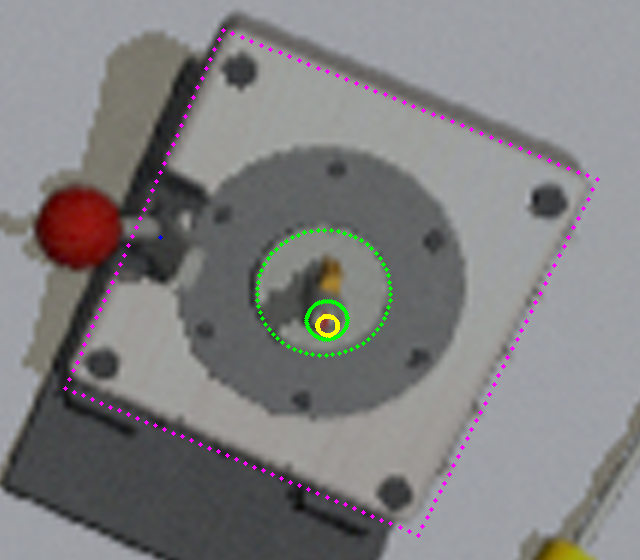

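View pics/ov_scene.png

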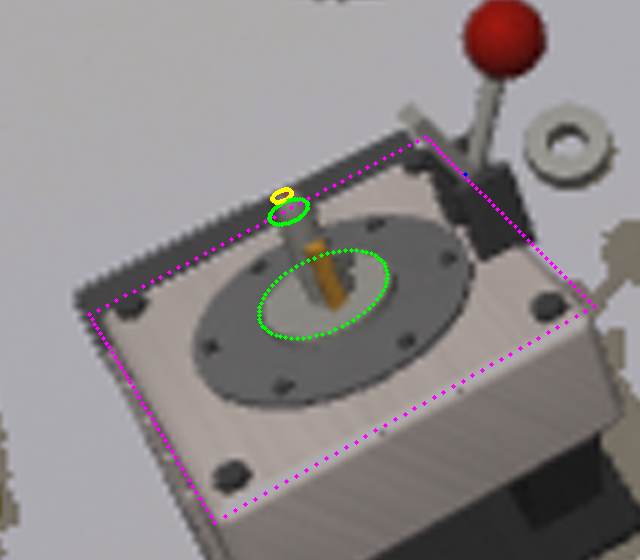

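```bash
cat > key.py <<'E'
from h import *
def frame(yaw):
    x=R.from_euler('z',yaw).as_matrix()@np.array([np.cos(np.pi/6),0,.5]); y=np.array([-np.sin(yaw),np.cos(yaw),0]); return np.c_[x,y,np.cross(x,y)]
def brass(im):
    hsv=cv2.cvtColor(im,cv2.COLOR_RGB2HSV); return (hsv[...,0]>10)&(hsv[...,0]<28)&(hsv[...,1]>110)&(hsv[...,2]>60)
E
python3 - <<'E'
from key import *
np.set_printoptions(precision=1,suppress=True)
seat=np.array([571,-143,106.]);S=8
for n in('top','scene'):
    im=vision.get_image(n);c=cam(n); b=brass(im); u=w2p(seat,c)[0]
    yy,xx=np.mgrid[0:400,0:640]; b&=(abs(xx-u[0])<18)&(abs(yy-u[1])<20)
    print(n,b.sum(),xx[b].mean(),yy[b].mean())
    for yaw in(-.295,):
      F=frame(yaw)
      x0,y0=int(u[0])-20,int(u[1])-20
      bb=cv2.resize(b[y0:y0+40,x0:x0+40].astype(np.uint8),None,fx=S,fy=S,interpolation=0)>0
      out=[]
      for phi in range(-180,180,5):
        f=np.radians(phi); e=np.array([np.cos(f),np.sin(f),0]);t=np.array([-np.sin(f),np.cos(f),0])
        pts=np.array([e*r+t*w+[0,0,z] for r in(6.5,12.5) for w in(-3,3) for z in(0,26)])@F.T+seat
        sh=np.array([[7*np.cos(a),7*np.sin(a),z] for a in np.arange(0,6.3,.3) for z in(0,37)]) @F.T+seat
        m=np.zeros((40*S,40*S),np.uint8)
        h=cv2.convexHull(((w2p(pts,c)+.5-[x0,y0])*S).astype(np.float32)).astype(int); cv2.fillConvexPoly(m,h,1)
        # shaft occludes if key is on the far side
        C=-c[1].T@c[2]; v=F.T@(C-seat); v/=np.linalg.norm(v)
        if e@v<0:
            h=cv2.convexHull(((w2p(sh,c)+.5-[x0,y0])*S).astype(np.float32)).astype(int); cv2.fillConvexPoly(m,h,0)
        best=max((( (np.roll(m,(dy,dx),(0,1))>0)&bb).sum()/((np.roll(m,(dy,dx),(0,1))>0)|bb).sum(),dx,dy) for dx in range(-12,13,4) for dy in range(-12,13,4))
        out.append((round(best[0],2),phi,best[1],best[2]))
      print(yaw,sorted(out)[::-1][:9])
E
```

```text
top 15 424.0 191.33333333333334
-0.295 [(np.float64(0.77), 30, 12, -4), (np.float64(0.77), 25, 8, -4), (np.float64(0.74), 20, 4, -4), (np.float64(0.73), 10, 0, -4), (np.float64(0.72), 15, 4, 0), (np.float64(0.72), 5, -4, -4), (np.float64(0.68), 0, -4, -4), (np.float64(0.68), -5, -8, -8), (np.float64(0.68), -10, -12, -8)]
scene 40 264.725 260.35
-0.295 [(np.float64(0.82), 5, 4, -4), (np.float64(0.82), 0, 8, -4), (np.float64(0.81), 25, -4, 4), (np.float64(0.81), 15, 0, 0), (np.float64(0.81), 10, 4, 0), (np.float64(0.8), 50, -12, 12), (np.float64(0.8), 35, -8, 8), (np.float64(0.8), 20, -4, 0), (np.float64(0.8), -5, 12, -4)]
```

```bash
python3 - <<'E'
from h import *
np.set_printoptions(precision=1,suppress=True)
o=monitor.get_obs(); T=R.from_rotvec(o['orientation']).as_matrix(); c=cam('wrist')
print('cam in tool',T.T@(-c[1].T@c[2]-o['ee_pos'])); print('cam axes in tool',T.T@c[1].T); print('tcp pix',w2p(o['ee_pos'],c),w2p(o['ee_pos']+T[:,2]*100,c))
print(T)
E
```

```text
cam in tool [  67.7   -0.3 -161.4]
cam axes in tool [[ 0.  -1.  -0.2]
 [ 1.   0.  -0. ]
 [ 0.  -0.2  1. ]]
tcp pix [[321.9 241.8]] [[321.7 198.6]]
[[-0.9  0.4  0. ]
 [ 0.4  0.9  0. ]
 [-0.   0.  -1. ]]
```

carry_out(targets=[[[0,0,-4],[21,-40,0],87],[[0,0,-8],[42,-80,0],87],[[0,0,-12],[63,-120,0],87],[[0,0,-16],[84,-160,0],87],[[0,0,-20],[105,-200,0],87],[[0,0,-24],[126,-240,0],87],[[0,0,-28],[147,-280,0],87],[[0,0,-32],[168,-320,0],87],[[0,0,-34.5],[189,-360,0],87],[[0,0,-34.5],[210,-404,-10],87]])

```text
t: 2.78
ee_pos: [462.4, 193.8, 218.6]
orientation: [1.571, 2.719, 0.003]
ft_force: [0.9, 0.4, -0.4]
width: 87.0
```

carry_out(targets=[[[0,0,0],[0,0,0],87],[[0,0,0],[0,0,0],87],[[0,0,0],[0,0,0],87]])

```text
t: 3.03
ee_pos: [461.0, 195.5, 217.6]
orientation: [-1.57, -2.721, -0.0]
ft_force: [1.0, -0.1, 0.1]
width: 87.0
```

```bash
python3 - <<'E'
from h import *
np.set_printoptions(precision=1,suppress=True)
o=monitor.get_obs(); c=cam('wrist'); im=vision.get_image('wrist'); T=R.from_rotvec(o['orientation']).as_matrix()
print(o['t'],o['ee_pos'],'jaw',np.degrees(np.arctan2(T[1,1],T[0,1])),T[:,2])
P=place_of('gear','wrist'); print([(d['confidence'],c2w(d['point'],c)) for d in P])
h=im.astype(int); r=(h[...,0]>h[...,1]+50)&(h[...,0]>h[...,2]+50)
g=w2p([478,160,10.],c)[0]; print(g)
ys,xs=np.nonzero(r); s=np.hypot(xs-g[0],ys-g[1])<60; print(s.sum(), p2z([[xs[s].mean(),ys[s].mean()]],c,10))
for d in regions_of('gear','wrist')[:3]:
    m=d['mask']; ys,xs=np.nonzero(m); print(d['confidence'],xs.mean(),ys.mean(),m.sum(),p2z([[xs.mean(),ys.mean()]],c,10))
cv2.imwrite('pics/w1.png',im[:,:,::-1])
E
```

```text
3.0333 [461.  195.5 217.6] jaw 30.012644135364884 [-0.  0. -1.]
[(0.87, array([471.8, 162.6,  -4.9])), (0.85, array([729.6, 319.9,   0.8]))]
[319.7 206.9]
29 [[499.3 173.   10. ]]
0.87 212.10324825986078 247.96867749419954 862 [[382.   38.4  10. ]]
0.78 319.04776269482153 205.2790346907994 1989 [[476.2 161.4  10. ]]
0.69 555.5438854977899 198.76720690380972 4751 [[734.2 320.7  10. ]]
```

View pics/w1.png

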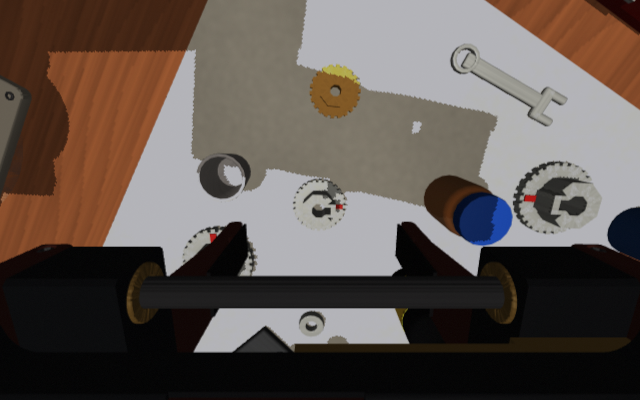

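The wrist view shows the gear at (319,205), with its red mark to the right at (342,207), so the jaw axis already lines up with it. I'll go down in two steps.

carry_out(targets=[[[0,0,0],[8,-18,-20],87],[[0,0,0],[16,-34.5,-45],87],[[0,0,0],[16,-34.5,-80],87],[[0,0,0],[16,-34.5,-115],87],[[0,0,0],[16,-34.5,-138],87],[[0,0,0],[16,-34.5,-138],87],[[0,0,0],[16,-34.5,-138],87]])

```text
t: 3.77
ee_pos: [476.0, 161.7, 78.9]
orientation: [-1.565, -2.722, 0.003]
ft_force: [-0.2, -0.2, 0.0]
width: 86.8
```

```bash
python3 - <<'E'
from h import *
np.set_printoptions(precision=1,suppress=True)
o=monitor.get_obs(); c=cam('wrist'); im=vision.get_image('wrist'); T=R.from_rotvec(o['orientation']).as_matrix()
print(o['t'],o['ee_pos'],'jaw',np.degrees(np.arctan2(T[1,1],T[0,1])),T[:,2])
v=im.copy()
for G,col in(((477,161),(255,0,0)),):
  for rr,z in((34,10),(34,0),(20,32)):
    for p in w2p([[G[0]+rr*np.cos(a),G[1]+rr*np.sin(a),z] for a in np.arange(0,6.3,.1)],c): cv2.circle(v,tuple(int(x) for x in p),0,col,-1)
cv2.imwrite('pics/w2.png',cv2.resize(v[140:340,200:440],None,fx=3,fy=3,interpolation=cv2.INTER_CUBIC)[:,:,::-1])
E
```

```text
3.7667 [476.  161.7  78.9] jaw 30.186968553226905 [-0. -0. -1.]
```

View pics/w2.png

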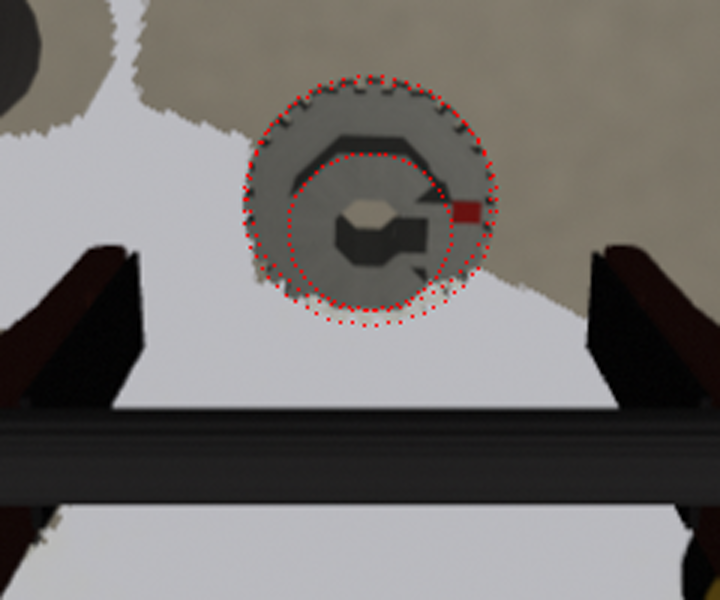

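The wrist view at 79 mm shows the gear outline matching a centre of (477,161), with keyway and mark to the right along the jaw axis. I'll go down and grasp.

carry_out(targets=[[[0,0,0],[0.5,-0.5,-30],87],[[0,0,0],[0.5,-0.5,-55],87],[[0,0,0],[0.5,-0.5,-65],87],[[0,0,0],[0.5,-0.5,-65],36],[[0,0,0],[0.5,-0.5,-65],36],[[0,0,0],[0.5,-0.5,-65],36],[[0,0,0],[0.5,-0.5,-65],36],[[0,0,0],[0.5,-0.5,-65],36],[[0,0,0],[0.5,-0.5,-65],36],[[0,0,0],[0.5,-0.5,-65],36]])

```text
t: 4.65
ee_pos: [477.8, 160.5, 15.1]
orientation: [1.569, 2.721, 0.001]
ft_force: [-0.7, -0.3, -0.1]
width: 43.6
```

carry_out(targets=[[[0,0,0],[-0.5,0.3,-2.5],44],[[0,0,0],[-0.5,0.3,-2.5],44],[[0,0,0],[-0.5,0.3,-2.5],30],[[0,0,0],[-0.5,0.3,-2.5],30],[[0,0,0],[-0.5,0.3,-2.5],30],[[0,0,0],[-0.5,0.3,-2.5],30]])

```text
t: 5.15
ee_pos: [476.9, 160.7, 11.8]
orientation: [-1.569, -2.721, 0.0]
ft_force: [0.2, 0.1, -3.2]
width: 39.8
```

```bash
python3 - <<'E'
from key import *
np.set_printoptions(precision=1,suppress=True)
o=monitor.get_obs(); F=frame(-.295); seat=np.array([571,-143,106.])
D=R.from_matrix(F)*R.from_euler('z',13,degrees=True)*R.from_euler('z',-30,degrees=True)
print('rot deg',np.degrees(D.as_rotvec()),np.degrees(D.magnitude()),F)
for p in([0,-70,105],[0,-75,115],[0,0,100]): print(p,seat+F@p,seat+F@p-o['ee_pos'])
E
```

```text
rot deg [  0.  -30.4 -33.1] 44.97589346321963 [[ 0.8  0.3 -0.5]
 [-0.3  1.   0.1]
 [ 0.5  0.   0.9]]
[0, -70, 105] [ 500.4 -194.7  196.9] [  23.5 -355.4  185.1]
[0, -75, 115] [ 494.2 -198.   205.6] [  17.3 -358.7  193.7]
[0, 0, 100] [ 523.2 -128.5  192.6] [  46.2 -289.1  180.8]
```

carry_out(targets=[[[0,0,0],[0,0,15],30],[[0,0,0],[0,0,50],30],[[0,0,0],[0,0,90],30],[[0,0,0],[0,0,130],30],[[0,0,0],[0,0,170],30],[[0,0,0],[0,-10,205],30],[[0,-3.0,-3.3],[0,-40,220],30],[[0,-7.5,-8.2],[0,-75,225],30]])

```text
t: 5.82
ee_pos: [480.0, 86.1, 240.6]
orientation: [1.692, 2.501, 0.108]
ft_force: [0.2, -1.0, -4.8]
width: 39.6
```

carry_out(targets=[[[0,-4.5,-4.9],[0,-36,0],30],[[0,-9.0,-9.8],[0,-72,0],30],[[0,-13.5,-14.7],[0,-108,0],30],[[0,-18,-19.6],[0,-145,0],30],[[0,-22.9,-24.9],[4,-185,0],30],[[0,-22.9,-24.9],[8,-222,-5],30],[[0,-22.9,-24.9],[12,-258,-15],30],[[0,-22.9,-24.9],[17,-284,-32],30],[[0,-22.9,-24.9],[17,-284,-32],30],[[0,-22.9,-24.9],[17,-284,-32],30]])

```text
t: 6.65
ee_pos: [492.6, -200.0, 202.9]
orientation: [1.953, 1.821, 0.354]
ft_force: [-0.7, 0.9, -5.5]
width: 39.9
```

```bash
python3 - <<'E'
from key import *
np.set_printoptions(precision=2,suppress=True)
o=monitor.get_obs(); c=cam('wrist'); im=vision.get_image('wrist'); T=R.from_rotvec(o['orientation']).as_matrix()
print(o['t'],o['ee_pos'],o['qpos'],o['width'],o['ft_force']);print('tool',T)
F=frame(-.295); G=F@R.from_euler('z',13,degrees=True).as_matrix(); print(G)
cv2.imwrite('pics/w3.png',im[:,:,::-1])
for q in('shaft_tip','shaft_seat','keeper_pivot','keeper_knob'):
    print(q,[(round(d['confidence'],2),c2w(d['point'],c)) for d in place_of(q,'wrist')[:2]])
np.save('w3.npy',im)
import pickle;pickle.dump(c,open('w3c.pkl','wb'))
E
```

```text
6.65 [ 492.58 -200.    202.91] [-0.45  0.16  2.19  0.28  0.29 -0.63] 39.91979118092542 [-0.72  0.89 -5.48]
tool [[ 0.1   0.87  0.47]
 [ 0.99 -0.03 -0.15]
 [-0.11  0.48 -0.87]]
[[ 0.87  0.1  -0.48]
 [-0.03  0.99  0.15]
 [ 0.49 -0.11  0.87]]
shaft_tip [(0.75, array([ 547.92, -131.78,  143.07]))]
shaft_seat [(0.62, array([ 571.01, -143.03,  105.46]))]
keeper_pivot [(0.62, array([581.34, -77.83, 116.49])), (0.23, array([564.82, -85.79, 147.14]))]
keeper_knob [(0.5, array([579.67, -77.62, 114.15]))]
```

View pics/w3.png

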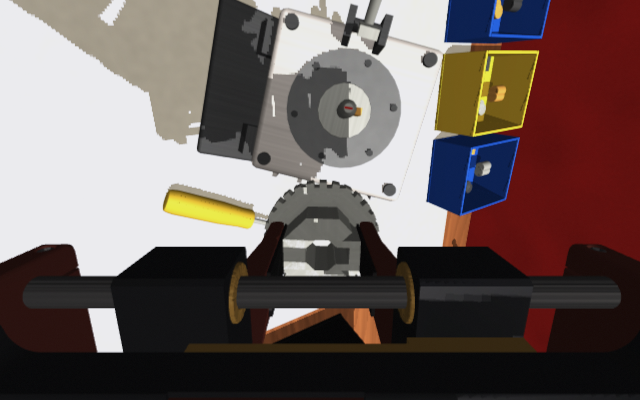

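```bash
cat > ov.py <<'E'
from key import *
import pickle,sys
def overlay(im,c,seat,yaw,phi,box,S,fn):
    F=frame(yaw); x0,y0,x1,y1=box
    big=cv2.resize(im[y0:y1,x0:x1],None,fx=S,fy=S,interpolation=cv2.INTER_CUBIC)
    def dr(p,col):
        u=(w2p(seat+F@np.array(p,float),c)[0]+.5-[x0,y0])*S; cv2.circle(big,tuple(int(v) for v in u),1,col,-1)
    for a in np.arange(0,2*np.pi,.05):
        e=np.array([np.cos(a),np.sin(a),0]); dr(24*e,(0,255,0)); dr(7*e+[0,0,37],(0,255,0)); dr(3.5*e+[0,0,44],(0,0,255))
    f=np.radians(phi); e=np.array([np.cos(f),np.sin(f),0]);t=np.array([-np.sin(f),np.cos(f),0])
    for w in(-3,3):
        for r in np.linspace(7,12.5,12): dr(e*r+t*w+[0,0,26],(255,0,255))
        for z in np.linspace(0,26,20): dr(e*12.5+t*w+[0,0,z],(255,0,255))
    for t_ in np.linspace(-1,1,80):
        for s_ in(-1,1): dr([75*t_,72*s_,-8],(255,128,0)); dr([75*s_,72*t_,-8],(255,128,0))
    cv2.imwrite(fn,big[:,:,::-1])
E
python3 - <<'E'
from ov import *
im=np.load('w3.npy');c=pickle.load(open('w3c.pkl','rb'))
overlay(im,c,np.array([571,-143,106.]),-.295,13,(250,0,450,200),4,'pics/ov3.png')
E
```

```text
(no output)
```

View pics/ov3.png

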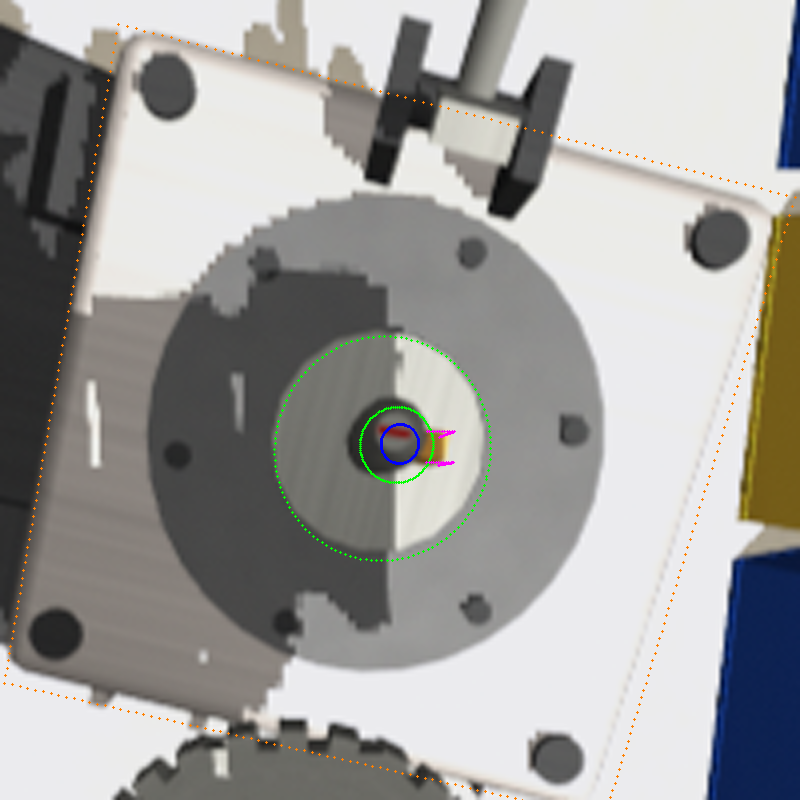

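```bash
python3 - <<'E'
from ov import *
im=np.load('w3.npy')
cv2.imwrite('pics/z3.png',cv2.resize(im[80:140,315:375],None,fx=10,fy=10,interpolation=cv2.INTER_CUBIC)[:,:,::-1])
E
```

```text
(no output)
```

View pics/z3.png

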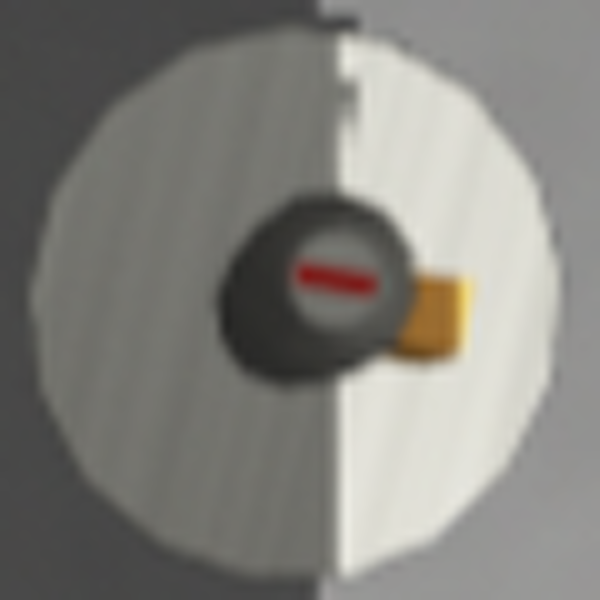

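```bash
cat > fit.py <<'E'
from ov import *
from scipy.optimize import least_squares
def px(v,off,s): return np.array(v)/s+np.array(off)-.5
c=pickle.load(open('w3c.pkl','rb'))
off=(315,80)
sh=px([[32,301],[560,301],[296,25],[296,578]],off,10); tip=px([336,280],off,10)
rl=px([[297,275],[375,285]],off,10)
scr=px([[167,86],[720,238],[556,758],[55,634]],(250,0),4)
A=np.arange(0,2*np.pi,.02)
def model(p):
    seat=p[:3];F=frame(p[3]);f=p[4]
    C=w2p(seat+np.c_[24*np.cos(A),24*np.sin(A),0*A]@F.T,c)
    ext=[C[:,0].min(),C[:,0].max(),C[:,1].min(),C[:,1].max()]
    t=w2p(seat+F@[0,0,44.],c)[0]
    e=np.array([np.cos(f),np.sin(f),0]); L=w2p(seat+np.array([[0,0,44]-3.9*e,[0,0,44]+3.9*e])@F.T,c)
    a,b,g,h=p[5:9]
    S=w2p(seat+np.array([[-a+g,b+h,-8],[a+g,b+h,-8],[a+g,-b+h,-8],[-a+g,-b+h,-8]])@F.T,c)
    return ext,t,L,S
def res(p):
    ext,t,L,S=model(p)
    return np.r_[(np.array(ext)-[sh[0,0],sh[1,0],sh[2,1],sh[3,1]])/.5,(t-tip)/.4,(L-rl).ravel()/.5,(S-scr).ravel()/.7,(p[:3]-[571,-143,106])/3,(p[7:9])/1.]
if __name__=='__main__':
    np.set_printoptions(precision=2,suppress=True)
    r=least_squares(res,[571,-143,106,-.295,.1,64,60,0,0]); p=r.x
    print(p,np.degrees(p[3:5]));print(r.fun)
    F=frame(p[3]); print('axis at tip',p[:3]+F@[0,0,44]); np.save('fit.npy',p)
E
python3 fit.py
```

```text
[ 572.41 -141.71  101.85   -0.32    0.12   63.08   61.19   -0.29    0.22] [-18.19   6.91]
[-0.68  0.27 -0.02  0.23  0.11 -0.05 -2.31 -0.38  2.47  0.29  0.05 -0.08
 -0.35  0.05  0.41  0.27  0.09 -0.05  0.47  0.43 -1.38 -0.29  0.22]
axis at tip [ 551.51 -134.85  139.96]
```

```bash
python3 - <<'E'
from ov import *
im=np.load('w3.npy');c=pickle.load(open('w3c.pkl','rb'))
T=R.from_rotvec([1.953,1.821,.354]).as_matrix(); o=monitor.get_obs(); T=R.from_rotvec(o['orientation']).as_matrix(); print(o['t'])
S=5;x0,y0=250,165; big=cv2.resize(im[y0:y0+110,x0:x0+140],None,fx=S,fy=S,interpolation=cv2.INTER_CUBIC)
for rr,z,col in((34,1.8,(255,0,0)),(34,11.8,(0,255,0)),(20,-20.2,(0,0,255))):
    for a in np.arange(0,6.3,.04):
        P=o['ee_pos']+T@[rr*np.cos(a),rr*np.sin(a),z]; u=(w2p(P,c)[0]+.5-[x0,y0])*S; cv2.circle(big,tuple(int(v) for v in u),1,col,-1)
cv2.imwrite('pics/g3.png',big[:,:,::-1])
E
```

```text
6.9
```

View pics/g3.png

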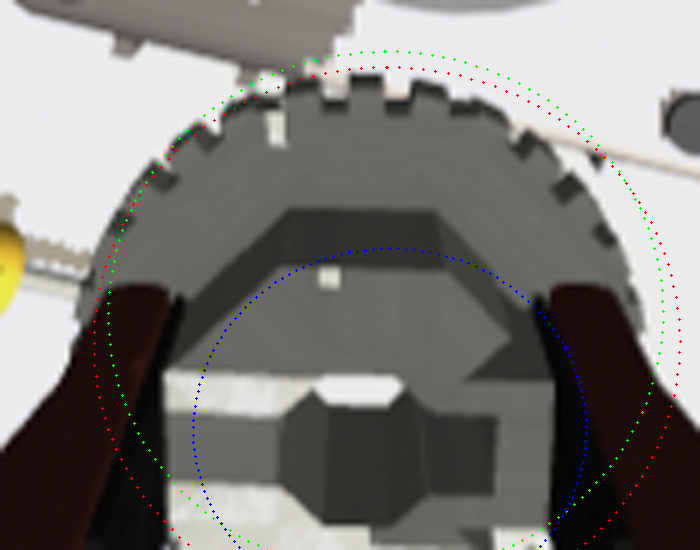

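```bash
python3 - <<'E'
from ov import *
np.set_printoptions(precision=2,suppress=True)
im=np.load('w3.npy');c=pickle.load(open('w3c.pkl','rb'))
o=monitor.get_obs(); print(o['ee_pos'],o['orientation'],np.abs(o['qvel']).max())
ee=np.array([492.58,-200,202.91]);T=R.from_rotvec([1.953,1.821,.354]).as_matrix()
print(w2p(ee,c),w2p(o['ee_pos'],c),w2p(o['ee_pos'],cam('wrist')))
c2=cam('wrist');T2=R.from_rotvec(o['orientation']).as_matrix()
print('cam in tool then',T.T@(-c[1].T@c[2]-ee),'now',T2.T@(-c2[1].T@c2[2]-o['ee_pos']))
S=5;x0,y0=250,165; big=cv2.resize(im[y0:y0+110,x0:x0+140],None,fx=S,fy=S,interpolation=cv2.INTER_CUBIC)
for rr,z,col in((34,1.8,(255,0,0)),(34,11.8,(0,255,0)),(20,-20.2,(0,0,255))):
    for a in np.arange(0,6.3,.04):
        P=ee+T@[rr*np.cos(a),rr*np.sin(a),z]; u=(w2p(P,c)[0]+.5-[x0,y0])*S; cv2.circle(big,tuple(int(v) for v in u),1,col,-1)
cv2.imwrite('pics/g3b.png',big[:,:,::-1])
E
```

```text
[ 493.72 -197.2   205.13] [1.95 1.82 0.36] 0.00783018433414275
[[323.41 239.89]] [[326.89 236.81]] [[323.31 239.87]]
cam in tool then [  66.86   -1.28 -161.98] now [  66.82   -1.22 -162.01]
```

View pics/g3b.png

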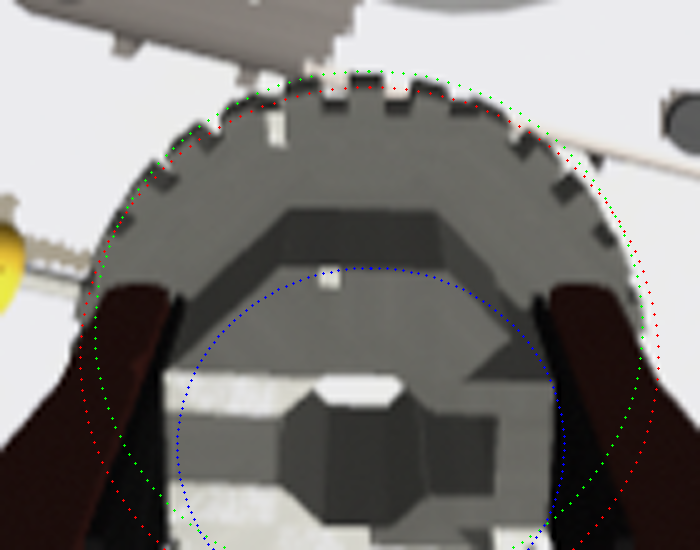

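```bash
cat > goto.py <<'E'
from ov import *
np.set_printoptions(precision=2,suppress=True)
def goto(seat,yaw,phi,pos):  # pos in housing frame for TCP
    o=monitor.get_obs(); F=frame(yaw); T=R.from_rotvec(o['orientation'])
    g=F@R.from_euler('z',phi).as_matrix(); Td=np.c_[g[:,1],g[:,0],-g[:,2]]
    D=(R.from_matrix(Td)*T.inv()).as_rotvec(degrees=True)
    P=seat+F@np.array(pos,float); print('t',o['t'],'rot',D,'shift',P-o['ee_pos'],'now housing',F.T@(o['ee_pos']-seat),'F',o['ft_force'],F.T@o['ft_force'],'M',o['moment'],'w',o['width'])
E
python3 - <<'E'
from goto import *
p=np.load('fit.npy'); print(frame(p[3]).T@np.array([.8,-.5,.4]))
goto(p[:3],p[3],p[4],[0,-50,75])
E
```

```text
[ 0.99 -0.23 -0.11]
t 6.9 rot [ 2.93 -0.99 -6.72] shift [ 27.45  19.69 -38.33] now housing [  1.9  -77.28 118.16] F [ 0.27  0.42 -5.19] [-2.49  0.49 -4.56] M [0.15 0.61 0.04] w 39.63893512426609
```

carry_out(targets=[[[1,-0.3,-2.2],[9,6.5,-12],30],[[2,-0.7,-4.5],[18,13,-25],30],[[2.9,-1,-6.7],[27.5,19.7,-38],30],[[2.9,-1,-6.7],[27.5,19.7,-38],30],[[2.9,-1,-6.7],[27.5,19.7,-38],30],[[2.9,-1,-6.7],[27.5,19.7,-38],30]])

```text
t: 7.4
ee_pos: [521.5, -178.0, 167.6]
orientation: [2.065, 1.697, 0.384]
ft_force: [0.2, -0.1, -3.9]
width: 39.8
```

```bash
python3 - <<'E'
from goto import *
p=np.load('fit.npy')
goto(p[:3],p[3],p[4],[0,-50,75]); o=monitor.get_obs(); c=cam('wrist'); im=vision.get_image('wrist'); print(np.abs(o['qvel']).max())
np.save('w4.npy',im); pickle.dump((c,o['ee_pos'],o['orientation']),open('w4c.pkl','wb'))
cv2.imwrite('pics/w4.png',cv2.resize(im[10:280,210:450],None,fx=2.2,fy=2.2,interpolation=cv2.INTER_CUBIC)[:,:,::-1])
overlay(im,c,p[:3],p[3],np.degrees(p[4]),(320-35,80,320+85,200),6,'pics/ov4.png')
T=R.from_rotvec(o['orientation']).as_matrix()
S=5;x0,y0=250,165; big=cv2.resize(im[y0:y0+110,x0:x0+140],None,fx=S,fy=S,interpolation=cv2.INTER_CUBIC)
for rr,z,col in((34,1.8,(255,0,0)),(34,11.8,(0,255,0)),(20,-20.2,(0,0,255))):
    for a in np.arange(0,6.3,.04):
        P=o['ee_pos']+T@[rr*np.cos(a),rr*np.sin(a),z]; u=(w2p(P,c)[0]+.5-[x0,y0])*S; cv2.circle(big,tuple(int(v) for v in u),1,col,-1)
cv2.imwrite('pics/g4.png',big[:,:,::-1])
E
```

```text
t 7.4 rot [ 0.08  0.04 -0.08] shift [-0.37  0.48 -0.79] now housing [  0.82 -50.35  75.43] F [ 0.22 -0.12 -3.89] [-1.73 -0.05 -3.49] M [0.11 0.62 0.02] w 39.81876183127293
0.013537851247724997
```

View pics/ov4.png

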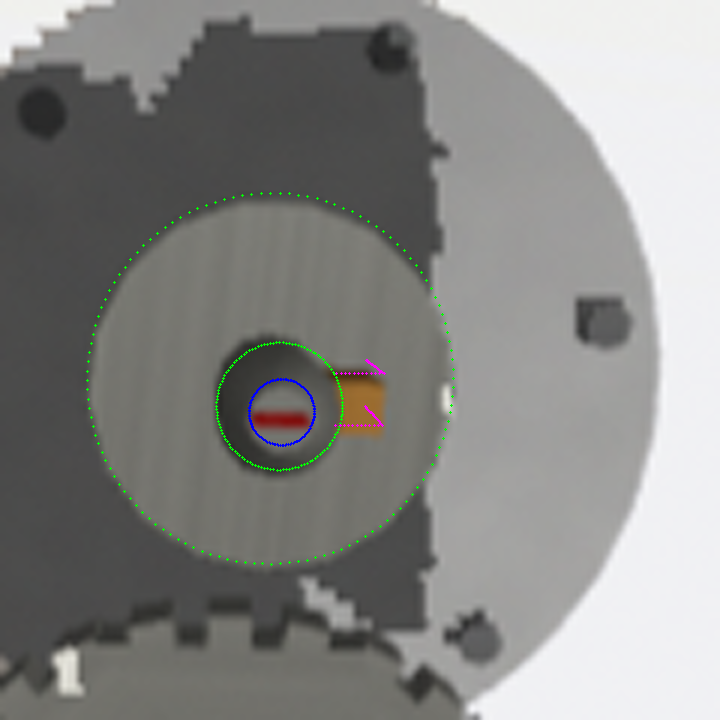

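View pics/g4.png

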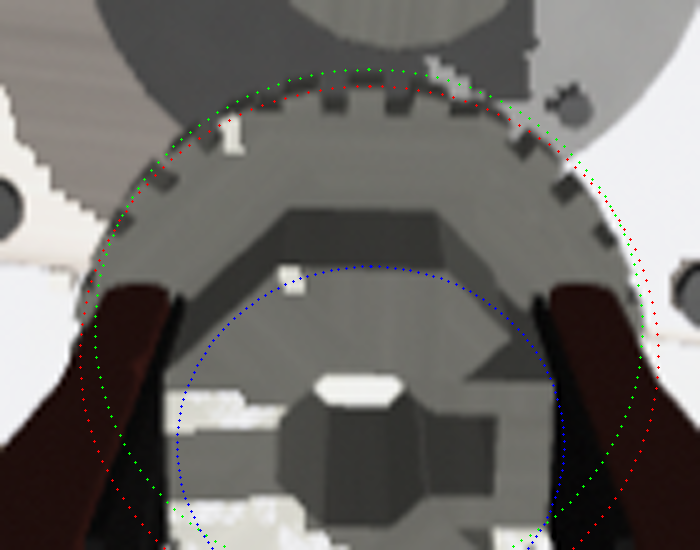

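View pics/w4.png

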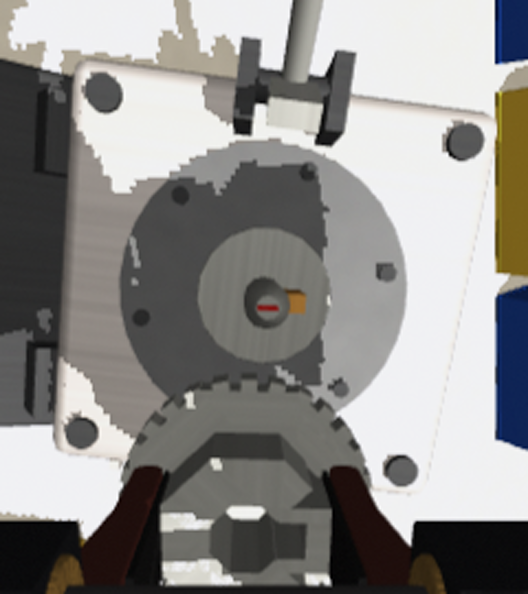

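The wrist view shows the tip's red line level and in line with the keyway. The shaft axis is at crop (280,415), close to the predicted position. I'll apply a small hand-eye correction, go coaxial above the tip, and lower.

```bash
python3 - <<'E'
from goto import *
p=np.load('fit.npy')
goto(p[:3],p[3],p[4],[1.5,-1.3,72]);goto(p[:3],p[3],p[4],[1.5,-1.3,48]); print(frame(p[3]))
E
```

```text
t 7.45 rot [ 0.09  0.07 -0.03] shift [17.49 46.27 -2.87] now housing [  1.05 -50.72  75.58] F [ 0.15 -0.11 -3.45] [-1.57 -0.06 -3.08] M [ 0.13  0.66 -0.03] w 39.797514962523415
t 7.45 rot [ 0.09  0.07 -0.03] shift [ 28.89  42.52 -23.66] now housing [  1.05 -50.72  75.58] F [ 0.15 -0.11 -3.45] [-1.57 -0.06 -3.08] M [ 0.13  0.66 -0.03] w 39.797514962523415
[[ 0.82  0.31 -0.48]
 [-0.27  0.95  0.16]
 [ 0.5   0.    0.87]]
```

carry_out(targets=[[[0,0,0],[5,14,-1],30],[[0,0,0],[11,30,-2],30],[[0,0,0],[17.5,46.3,-3],30],[[0,0,0],[17.5,46.3,-3],30],[[0,0,0],[17.5,46.3,-3],30],[[0,0,0],[17.5,46.3,-3],30]])

```text
t: 7.95
ee_pos: [538.9, -132.7, 164.6]
orientation: [2.066, 1.694, 0.384]
ft_force: [0.4, 0.0, -4.6]
width: 40.0
```

```bash
python3 - <<'E'
from goto import *
p=np.load('fit.npy')
goto(p[:3],p[3],p[4],[1.5,-1.3,72])
a=[]
for n,(x,y) in(('scene',(258,248)),('top',(422,196)),('wrist',(322,190))):
    im=vision.get_image(n); a.append(cv2.resize(im[y-45:y+45,x-45:x+45],(266,266),interpolation=cv2.INTER_CUBIC))
cv2.imwrite('pics/h5.png',np.hstack(a)[:,:,::-1])
E
```

```text
t 7.95 rot [0.07 0.05 0.03] shift [0.19 0.56 0.39] now housing [ 1.3  -1.89 71.67] F [ 0.37  0.01 -4.62] [-2.01  0.13 -4.17] M [0.11 0.66 0.05] w 39.98793798294226
```

View pics/h5.png

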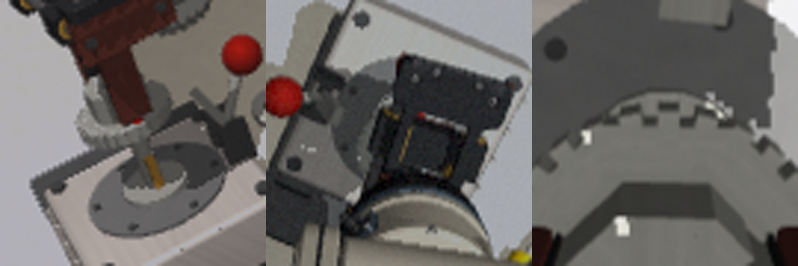

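The scene crop shows the red tip directly under the gear. I'll lower along the axis.

carry_out(targets=[[[0,0,0],[1.5,0.3,-2.2],30],[[0,0,0],[2.9,-0.2,-4.7],30],[[0,0,0],[4.3,-0.7,-7.3],30],[[0,0,0],[5.8,-1.2,-9.9],30],[[0,0,0],[7.2,-1.6,-12.5],30],[[0,0,0],[8.6,-2.1,-15.1],30],[[0,0,0],[8.6,-2.1,-15.1],30]])

```text
t: 8.68
ee_pos: [547.7, -134.5, 148.2]
orientation: [2.068, 1.695, 0.383]
ft_force: [0.2, 0.0, -4.8]
width: 40.1
```

```bash
python3 - <<'E'
from goto import *
p=np.load('fit.npy')
goto(p[:3],p[3],p[4],[1.5,-1.3,40])
im=vision.get_image('scene'); x,y=258,248
cv2.imwrite('pics/h6.png',cv2.resize(im[y-45:y+45,x-45:x+45],(540,540),interpolation=cv2.INTER_CUBIC)[:,:,::-1])
E
```

```text
t 8.6833 rot [ 0.04 -0.02  0.06] shift [  6.57  -2.65 -10.99] now housing [ 0.87 -0.84 53.06] F [ 0.24  0.04 -4.78] [-2.2   0.11 -4.25] M [ 0.07  0.7  -0.02] w 40.065978149040724
```

View pics/h6.png

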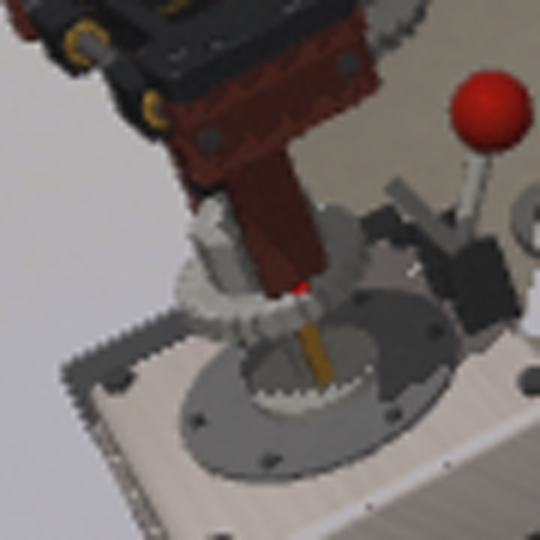

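The tip is inside the bore and the force hasn't changed. I'll continue down.

carry_out(targets=[[[0,0,0],[1.4,-0.5,-2.6],30],[[0,0,0],[2.8,-0.9,-5.2],30],[[0,0,0],[4.3,-1.4,-7.8],30],[[0,0,0],[5.2,-1.7,-9.5],30],[[0,0,0],[5.2,-1.7,-9.5],30]])

```text
t: 9.15
ee_pos: [552.8, -136.1, 139.0]
orientation: [2.068, 1.694, 0.383]
ft_force: [-0.6, 0.0, -4.7]
width: 40.1
```

```bash
python3 - <<'E'
from goto import *
p=np.load('fit.npy')
goto(p[:3],p[3],p[4],[1.5,-1.3,40])
E
```

```text
t 9.15 rot [ 0.04 -0.    0.06] shift [ 1.41 -0.98 -1.73] now housing [ 0.94 -0.81 42.32] F [-0.57  0.01 -4.67] [-2.81 -0.16 -3.78] M [0.17 0.66 0.05] w 40.10221436204891
```

carry_out(targets=[[[0,0,0],[0.7,-0.2,-1.3],30],[[0,0,0],[1.4,-0.5,-2.6],30],[[0,0,0],[2.1,-0.7,-3.9],30],[[0,0,0],[2.8,-0.9,-5.2],30],[[0,0,0],[2.8,-0.9,-5.2],30]])

```text
t: 9.57
ee_pos: [555.6, -137.0, 134.0]
orientation: [2.067, 1.694, 0.384]
ft_force: [-0.2, 0.7, -4.2]
width: 40.0
```

```bash
python3 - <<'E'
from goto import *
p=np.load('fit.npy')
goto(p[:3],p[3],p[4],[1.5,-1.3,30])
E
```

```text
t 9.5667 rot [0.05 0.02 0.06] shift [ 3.34 -1.66 -5.4 ] now housing [ 1.   -0.77 36.52] F [-0.18  0.73 -4.21] [-2.45  0.64 -3.45] M [0.16 0.65 0.02] w 39.97134862175874
```

carry_out(targets=[[[0,0,0],[0.7,-0.2,-1.3],30],[[0,0,0],[1.4,-0.5,-2.6],30],[[0,0,0],[2.1,-0.7,-3.9],30],[[0,0,0],[2.8,-0.9,-5.2],30],[[0,0,0],[2.8,-0.9,-5.2],30]])

```text
t: 9.98
ee_pos: [559.1, -137.8, 130.1]
orientation: [2.069, 1.695, 0.382]
ft_force: [0.5, 0.6, -5.5]
width: 39.8
```

```bash
python3 - <<'E'
from goto import *
p=np.load('fit.npy')
goto(p[:3],p[3],p[4],[1.5,-1.3,30])
im=vision.get_image('scene'); x,y=258,248
cv2.imwrite('pics/h7.png',cv2.resize(im[y-45:y+45,x-45:x+45],(540,540),interpolation=cv2.INTER_CUBIC)[:,:,::-1])
E
```

```text
t 9.9833 rot [ 0.05 -0.09  0.08] shift [-0.14 -0.88 -1.57] now housing [ 2.16 -0.42 31.43] F [ 0.54  0.58 -5.46] [-2.45  0.72 -4.9 ] M [0.14 0.66 0.03] w 39.79805430987211
```

View pics/h7.png

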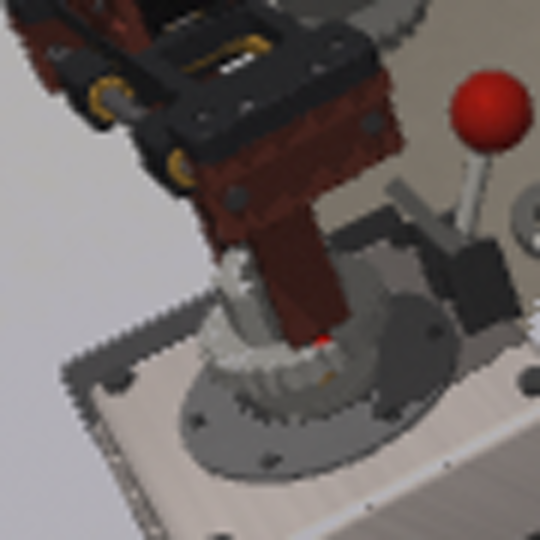

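The key has entered the keyway with no resistance. I'll continue down gently.

carry_out(targets=[[[0,0,0],[0.4,-0.3,-1.6],30],[[0,0,0],[1.1,-0.5,-2.9],30],[[0,0,0],[1.8,-0.8,-4.2],30],[[0,0,0],[2.5,-1.0,-5.5],30],[[0,0,0],[3.2,-1.2,-6.8],30],[[0,0,0],[3.9,-1.4,-8.1],30],[[0,0,0],[3.9,-1.4,-8.1],30]])

```text
t: 10.62
ee_pos: [563.2, -138.7, 124.0]
orientation: [2.073, 1.697, 0.374]
ft_force: [-2.2, 1.6, -5.9]
width: 39.8
```

```bash
python3 - <<'E'
from goto import *
p=np.load('fit.npy')
goto(p[:3],p[3],p[4],[1.5,-1.3,20])
E
```

```text
t 10.6167 rot [ 0.05 -0.49  0.16] shift [ 0.58 -1.51 -4.08] now housing [ 2.65 -0.05 24.04] F [-2.18  1.63 -5.86] [-5.17  0.86 -3.79] M [ 0.23  1.18 -0.07] w 39.76964493424969
```

carry_out(targets=[[[0,0,0],[-0.8,0.2,-0.5],30],[[0,0,0],[-0.8,0.2,-0.5],30],[[0,0,0],[-0.8,0.2,-0.5],30]])

```text
t: 10.87
ee_pos: [562.9, -138.5, 124.3]
orientation: [2.073, 1.697, 0.375]
ft_force: [-1.9, -0.7, -6.9]
width: 39.8
```

```bash
python3 - <<'E'
from goto import *
p=np.load('fit.npy')
goto(p[:3],p[3],p[4],[1.5,-1.3,20])
im=vision.get_image('scene'); x,y=258,258
cv2.imwrite('pics/h8.png',cv2.resize(im[y-35:y+35,x-35:x+35],(560,560),interpolation=cv2.INTER_CUBIC)[:,:,::-1])
E
```

```text
t 10.8667 rot [ 0.06 -0.45  0.15] shift [ 0.79 -1.7  -4.38] now housing [ 2.58  0.07 24.44] F [-1.92 -0.66 -6.9 ] [-4.85 -1.23 -5.16] M [ 0.23  1.13 -0.  ] w 39.75621864177971
```

View pics/h8.png

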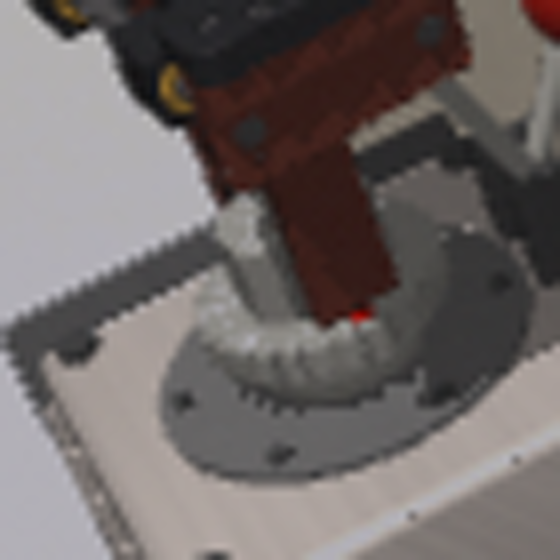

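```bash
python3 - <<'E'
from goto import *
o=monitor.get_obs(); print(o['qpos'],o['joint_torque'])
im=vision.get_image('scene')
cv2.imwrite('pics/s9.png',cv2.resize(im[100:340,80:400],(800,600),interpolation=cv2.INTER_CUBIC)[:,:,::-1])
E
```

```text
[-0.24  0.38  2.14 -0.41  0.11  0.36] [  0.14 -46.27 -20.85  -0.13  -3.13   0.04]
```

View pics/s9.png

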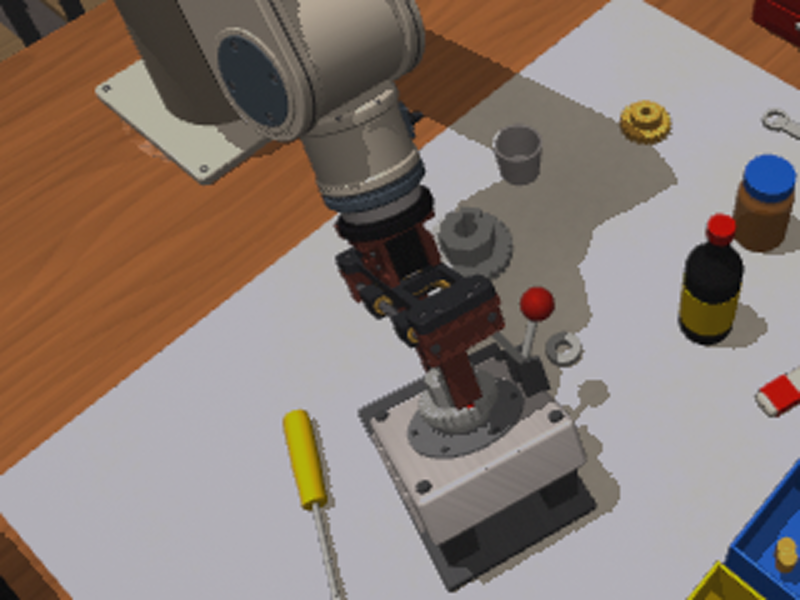

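Joint 5 is at its lower limit of 0.11 rad, so the hand can't go lower in this attitude. The contact force is still small. The key is already well inside the keyway, so opening the fingers should let the gear slide home under its own weight.

carry_out(targets=[[[0,0,0],[0,0,0],44],[[0,0,0],[0,0,0],50],[[0,0,0],[0,0,0],56],[[0,0,0],[0,0,0],60],[[0,0,0],[0,0,0],60]])

```text
t: 11.38
ee_pos: [564.7, -138.8, 125.7]
orientation: [2.07, 1.695, 0.378]
ft_force: [-0.3, 0.5, -1.1]
width: 59.5
```

```bash
python3 - <<'E'
from goto import *
p=np.load('fit.npy')
goto(p[:3],p[3],p[4],[1.5,-1.3,60])
im=vision.get_image('scene'); x,y=258,258
a=cv2.resize(im[y-35:y+35,x-35:x+35],(400,400),interpolation=cv2.INTER_CUBIC)
im=vision.get_image('wrist'); b=cv2.resize(im[130:290,240:400],(400,400),interpolation=cv2.INTER_CUBIC)
cv2.imwrite('pics/h9.png',np.hstack([a,b])[:,:,::-1])
E
```

```text
t 11.3833 rot [ 0.09 -0.23  0.13] shift [-19.96   4.78  28.83] now housing [ 4.8   0.39 24.8 ] F [-0.26  0.47 -1.07] [-0.87  0.36 -0.73] M [ 0.04  0.33 -0.02] w 59.51155492848571
```

View pics/h9.png

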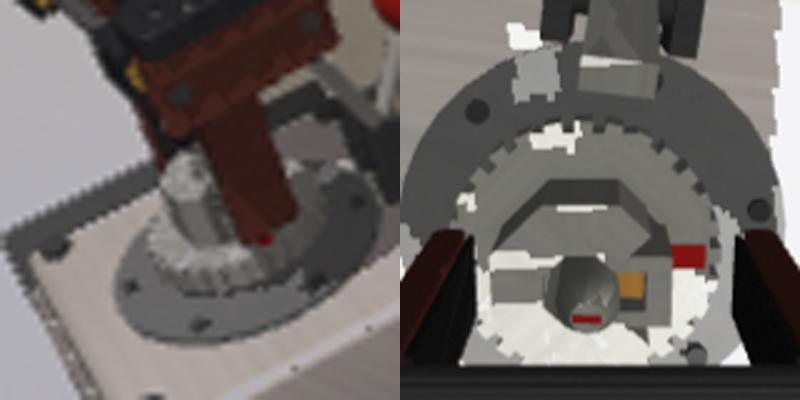

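The gear has dropped: the wrist view shows the brass key in the keyway at crop (632,285) and the tip line at (587,320). I'll retreat along the axis and check that it is fully home.

carry_out(targets=[[[0,0,0],[-5,1.6,8],66],[[0,0,0],[-12,4,20],66],[[0,0,0],[-22,7,38],66],[[0,0,0],[-33,10.5,58],60],[[0,0,0],[-46,14.5,82],40],[[0,0,0],[-56,18,100],20],[[0,0,0],[-56,18,100],0],[[0,0,0],[-56,18,100],0]])

```text
t: 12.15
ee_pos: [508.1, -120.7, 226.0]
orientation: [2.07, 1.695, 0.379]
ft_force: [-0.4, 0.6, 0.2]
width: 36.9
```

```bash
python3 - <<'E'
from goto import *
p=np.load('fit.npy')
goto(p[:3],p[3],p[4],[1.5,-1.3,60]); o=monitor.get_obs(); print(o['qpos'],o['ee_pos'])
c=cam('scene'); im=vision.get_image('scene'); x,y=268,250
a=cv2.resize(im[y-45:y+45,x-45:x+45],(400,400),interpolation=cv2.INTER_CUBIC)
cw=cam('wrist'); im=vision.get_image('wrist'); b=im[50:210,240:400].copy(); b=cv2.resize(b,(400,400),interpolation=cv2.INTER_CUBIC)
cv2.imwrite('pics/h10.png',np.hstack([a,b])[:,:,::-1])
for q in('gear','keeper_knob','keeper_pivot','keeper_claw'):
    print(q,[(round(d['confidence'],2),c2w(d['point'],c)) for d in place_of(q,'scene')[:4]])
E
```

```text
t 12.15 rot [ 0.11 -0.19  0.14] shift [ 36.68 -13.3  -71.49] now housing [  3.47  -0.12 141.41] F [-0.35  0.63  0.2 ] [-0.36  0.48  0.43] M [0.06 0.28 0.08] w 36.92278952312034
[-0.23  0.1   2.19 -0.15  0.33  0.1 ] [ 508.06 -120.69  226.05]
gear [(0.85, array([ 570.98, -142.86,  104.33])), (0.73, array([399.96,  22.13,   1.77])), (0.66, array([735.51, 321.96,  -0.67]))]
keeper_knob [(0.68, array([562.68, -84.52, 154.67])), (0.53, array([571.46, -44.4 , 164.46]))]
keeper_pivot [(0.74, array([584.12, -77.09, 121.68]))]
keeper_claw [(0.79, array([567.52, -83.22, 152.75]))]
```

View pics/h10.png

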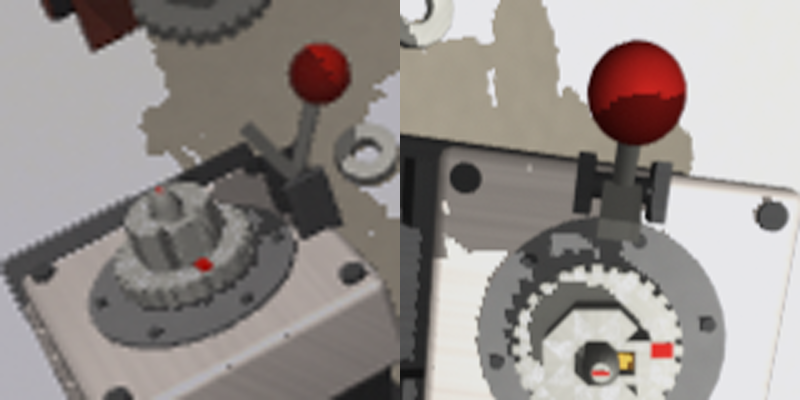

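```bash
python3 - <<'E'
from goto import *
p=np.load('fit.npy'); c=cam('scene'); im=vision.get_image('scene'); F=frame(p[3])
x0,y0,S=225,215,5
out=[]
for seat in(np.array([571,-142.5,105.]),):
  for h in(0,5):
    big=cv2.resize(im[y0:y0+80,x0:x0+78],None,fx=S,fy=S,interpolation=cv2.INTER_CUBIC)
    def ring(r,z,col):
        for a in np.arange(0,6.3,.06):
            u=(w2p(seat+F@[r*np.cos(a),r*np.sin(a),z],c)[0]+.5-[x0,y0])*S; cv2.circle(big,tuple(int(v) for v in u),1,col,-1)
    ring(34,10+h,(0,255,0)); ring(34,h,(0,255,0)); ring(21,32+h,(255,0,255)); ring(3.5,44,(0,0,255)); ring(50,-8,(255,255,0))
    out.append(big)
cv2.imwrite('pics/h11.png',np.hstack(out)[:,:,::-1])
E
```

```text
(no output)
```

View pics/h11.png

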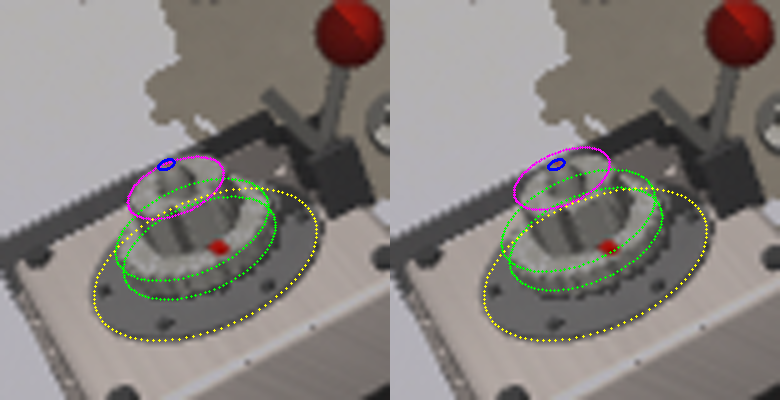

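The home overlay (left) fits the rim and the end of the hub, and the one 5 mm higher doesn't, so the gear is fully home. Next is the keeper. I'll bring the closed fingers to the knob's outer side with less tilt and push towards the gear.

```bash
python3 - <<'E'
from goto import *
p=np.load('fit.npy'); F=frame(p[3]); s=np.array([571,-142.5,105]); o=monitor.get_obs()
for q in([0,135,110],[0,135,52],[0,115,52],[0,82,56]): print(q,s+F@q,s+F@q-o['ee_pos'])
E
```

```text
[0, 135, 110] [560.9    2.92 200.26] [ 53.74 123.52 -23.27]
[0, 135, 52] [588.45  -6.13 150.03] [ 81.29 114.46 -73.5 ]
[0, 115, 52] [582.2  -25.13 150.03] [ 75.04  95.46 -73.5 ]
[0, 82, 56] [570.   -55.86 153.5 ] [ 62.84  64.74 -70.03]
```

carry_out(targets=[[[1,3,0],[0,30,0],0],[[2,6,0],[0,65,0],0],[[3,9,0],[5,100,0],0],[[4,12,0],[20,122,0],0],[[4.7,14.2,0],[50,123,-15],0],[[4.7,14.2,0],[72,118,-40],0],[[4.7,14.2,0],[81,114.5,-73],0],[[4.7,14.2,0],[81,114.5,-73],0],[[4.7,14.2,0],[81,114.5,-73],0]])

```text
t: 13.25
ee_pos: [586.5, -6.2, 149.0]
orientation: [2.26, 1.851, 0.19]
ft_force: [0.2, 0.6, 0.3]
width: 0.5
```

```bash
python3 - <<'E'
from goto import *
p=np.load('fit.npy')
goto(np.array([571,-142.5,105]),p[3],p[4],[0,82,56]); o=monitor.get_obs(); print(o['ee_pos'],o['qpos'])
a=[]
for n,(x,y) in(('scene',(285,235)),('top',(390,190))):
    im=vision.get_image(n); a.append(cv2.resize(im[y-50:y+50,x-50:x+50],(400,400),interpolation=cv2.INTER_CUBIC))
cv2.imwrite('pics/k1.png',np.hstack(a)[:,:,::-1])
E
```

```text
t 13.25 rot [ -4.61 -14.96   0.16] shift [-16.52 -49.62   4.55] now housing [ -2.09 134.3   51.96] F [0.16 0.62 0.29] [0.1  0.64 0.27] M [ 0.02  0.17 -0.02] w 0.47450528597360375
[586.52  -6.24 148.95] [ 0.01  0.38  1.93 -0.15  0.6   0.33]
```

View pics/k1.png

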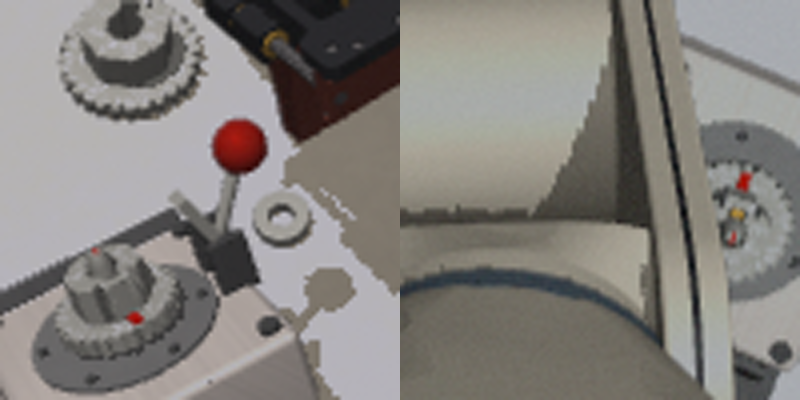

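```bash
python3 - <<'E'
from goto import *
o=monitor.get_obs();c=cam('scene'); im=vision.get_image('scene').copy()
u=w2p(o['ee_pos'],c)[0]; print(u,w2p([570,-46,161],c))
x0,y0,S=240,150,5; b=cv2.resize(im[y0:y0+110,x0:x0+140],None,fx=S,fy=S,interpolation=cv2.INTER_CUBIC)
cv2.circle(b,tuple(int(v) for v in (u+.5-[x0,y0])*S),4,(0,255,0),1)
cv2.imwrite('pics/k2.png',b[:,:,::-1])
E
```

```text
[312.18 215.88] [[293.53 220.83]]
```

View pics/k2.png

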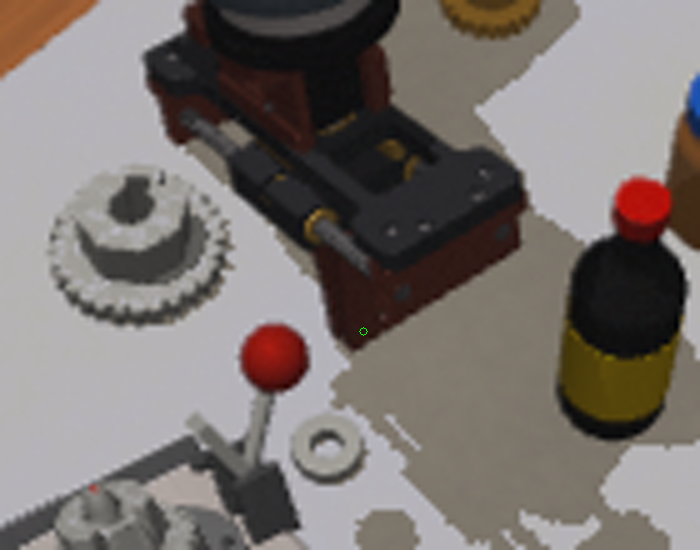

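The fingers are beyond the knob on its outer side, with the TCP about 11 mm below the knob centre and nothing in between. I'll push inwards.

carry_out(targets=[[[0,0,0],[-3,-9,0],0],[[0,0,0],[-6,-18,0],0],[[0,0,0],[-8,-24,1],0],[[0,0,0],[-10,-30,2],0],[[0,0,0],[-12,-36,3],0],[[0,0,0],[-13.5,-41,4],0]])

```text
t: 13.9
ee_pos: [574.4, -48.1, 155.9]
orientation: [2.257, 1.848, 0.197]
ft_force: [0.1, -0.8, 1.1]
width: 0.7
```

```bash
cat > look.py <<'E'
from goto import *
import sys
p=np.load('fit.npy')
goto(np.array([571,-142.5,105]),p[3],p[4],[0,82,56])
im=vision.get_image('scene'); x0,y0,S=215,180,5; cv2.imwrite(sys.argv[1],cv2.resize(im[y0:y0+110,x0:x0+130],None,fx=S,fy=S,interpolation=cv2.INTER_CUBIC)[:,:,::-1])
E
python3 look.py pics/k3.png
```

```text
t 13.9 rot [ -4.61 -14.6    0.16] shift [-4.36 -7.79 -2.44] now housing [ 2.7  90.76 57.26] F [ 0.07 -0.81  1.14] [ 0.85 -0.75  0.83] M [-0.03  0.2   0.01] w 0.7357712954671692
```

View pics/k3.png

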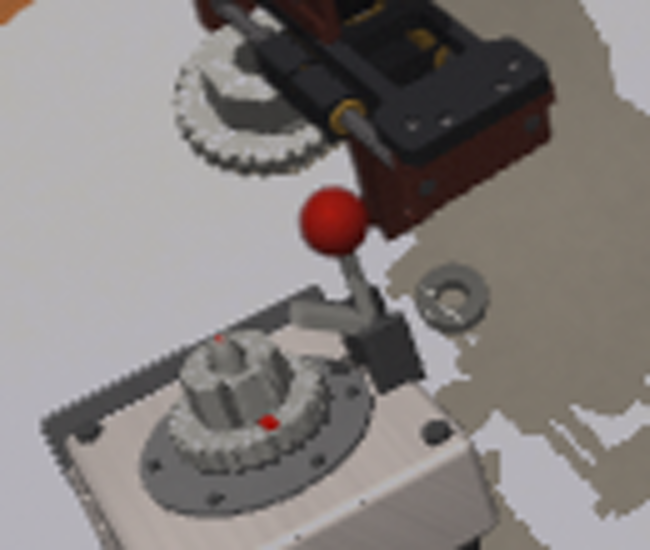

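The knob is past upright at (333,220) and the claw is coming down at (315,312). I'll push slightly further and let it snap.

carry_out(targets=[[[0,0,0],[-1,-3,0],0],[[0,0,0],[-2,-5,0],0],[[0,0,0],[-2,-5,0],0],[[0,0,0],[-2,-5,0],0]])

```text
t: 14.28
ee_pos: [572.7, -52.1, 155.4]
orientation: [2.257, 1.849, 0.197]
ft_force: [1.0, 0.2, -0.3]
width: 0.5
```

```bash
python3 look.py pics/k4.png
```

```text
t 14.2833 rot [ -4.62 -14.63   0.13] shift [-2.68 -3.79 -1.9 ] now housing [ 2.13 86.43 56.96] F [ 1.    0.2  -0.28] [ 0.62  0.5  -0.69] M [ 0.    0.15 -0.05] w 0.509138411594999
```

View pics/k4.png

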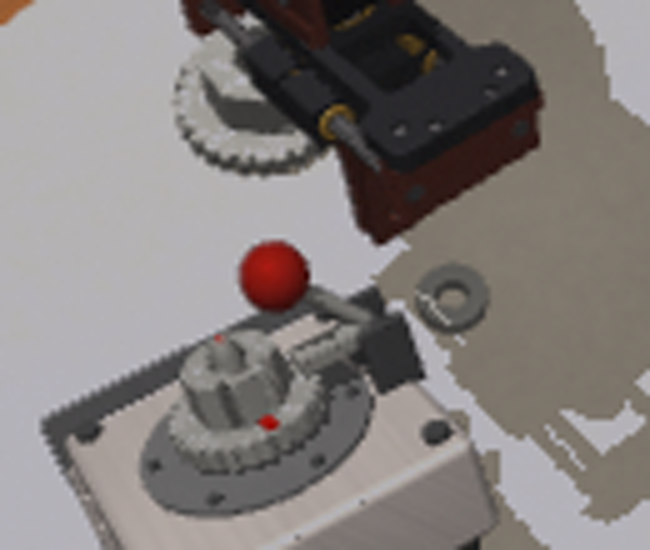

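The keeper has snapped shut: knob at (273,275), claw lying over the rim at (320,345). I'll retreat outwards and up, then verify.

carry_out(targets=[[[0,0,0],[3,10,3],0],[[0,0,0],[6,22,12],0],[[0,0,0],[0,30,35],0],[[0,0,0],[-15,35,65],0],[[0,0,0],[-40,40,90],0],[[0,0,0],[-75,50,100],0],[[0,0,0],[-105,70,100],0],[[0,0,0],[-105,70,100],0],[[0,0,0],[-105,70,100],0]])

```text
t: 15.08
ee_pos: [466.9, 18.8, 256.0]
orientation: [2.254, 1.851, 0.199]
ft_force: [1.2, 0.4, -0.3]
width: 0.5
```

```bash
python3 look.py pics/k5.png; python3 - <<'E'
from goto import *
p=np.load('fit.npy'); F=frame(p[3]); s=np.array([571,-142.5,105])
im=vision.get_image('top'); cv2.imwrite('pics/t5.png',im[:,:,::-1])
for n in('scene','top'):
    if n=='scene': vision.get_image(n)
    c=cam(n)
    for q in('gear','keeper_knob','keeper_claw','bearing','spare_gear','cup','jar','oil_bottle'):
        print(n,q,[(round(d['confidence'],2),c2w(d['point'],c),F.T@(c2w(d['point'],c)-s) if q in('gear','keeper_knob','keeper_claw') else '') for d in place_of(q,n)[:2]])
print('expect knob',[31,59],'claw 27')
E
```

```text
t 15.0833 rot [ -4.6  -14.56  -0.  ] shift [ 103.12  -74.64 -102.53] now housing [-53.76 120.72 205.43] F [ 1.18  0.41 -0.33] [ 0.69  0.76 -0.79] M [-0.01  0.16 -0.02] w 0.4990196733810656
scene gear [(0.89, array([399.81,  23.69,   0.36]), array([-238.1 ,  104.44,   16.64])), (0.84, array([737.39, 320.22,   1.31]), array([-40.06, 491.54, -96.6 ]))]
scene keeper_knob [(0.57, array([ 552.  , -103.27,  159.57]), array([ 1.04, 31.34, 62.41]))]
scene keeper_claw [(0.54, array([ 573.55, -111.85,  122.24]), array([ 2.43, 29.91, 18.5 ])), (0.24, array([761.83, 115.46,  -1.06]), array([  34.23,  304.64, -142.23]))]
scene bearing [(0.48, array([556.84,  -0.54,  -1.8 ]), '')]
scene spare_gear [(0.81, array([422.94, 290.48,  -2.08]), ''), (0.34, array([560.32,   2.76,   0.98]), '')]
scene cup [(0.79, array([357.39, 144.59,  -0.86]), '')]
scene jar [(0.63, array([615.08, 252.74,   1.22]), ''), (0.59, array([ 569.06, -141.43,  107.75]), '')]
scene oil_bottle [(0.8, array([642.88, 118.5 ,  -1.17]), '')]
top gear [(0.9, array([733.85, 316.43,  -0.13]), array([-42.66, 486.83, -96.76]))]
top keeper_knob [(0.64, array([ 554.38, -105.53,  156.99]), array([ 2.32, 29.93, 58.69])), (0.48, array([ 569.23, -144.95,  102.18]), array([-2.2 , -2.88, -1.98]))]
top keeper_claw [(0.55, array([ 575.7 , -113.99,  121.3 ]), array([ 4.31, 28.56, 16.33]))]
top bearing [(0.39, array([557.94,  -1.35,   2.75]), '')]
top spare_gear [(0.68, array([423.05, 290.62,   5.6 ]), '')]
top cup []
top jar [(0.69, array([617.28, 252.07,   4.08]), '')]
top oil_bottle [(0.78, array([645.87, 122.62,   1.07]), '')]
expect knob [31, 59] claw 27
```

View pics/k5.png

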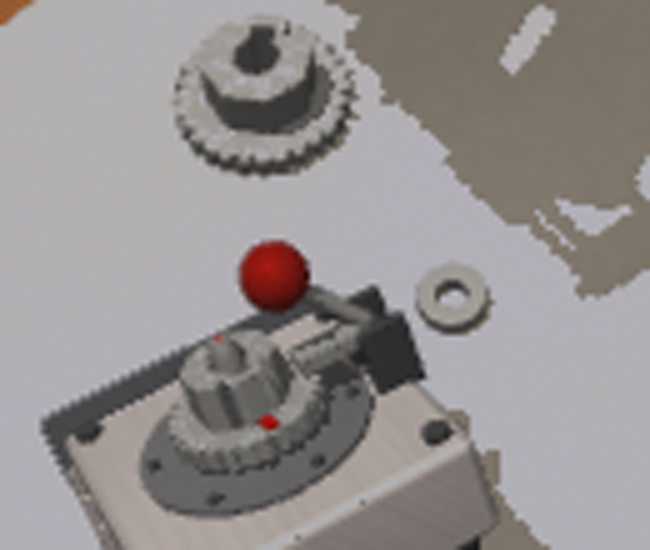

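View pics/t5.png

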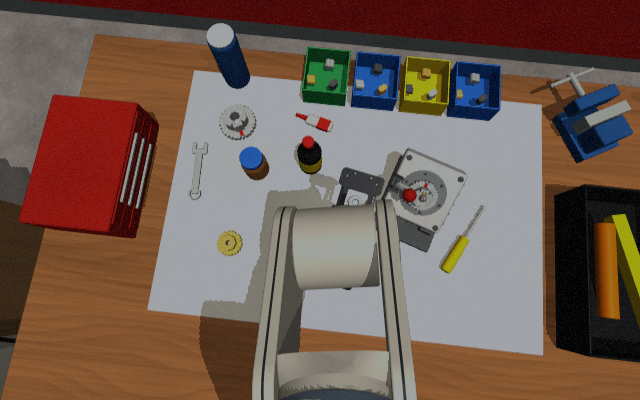

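The knob at y/z = 31/59–62 mm and the claw at 29 mm from the axis match the shut position. The gear is home, and everything else is where it was. I'll hand in the job.

```bash
python3 -c "
from workcell import order; print(order.close_job())"
```

```text
the job is handed in; nothing more can be done
None
```

The steel gear is fully home on the gearbox shaft, and the keeper is snapped shut over its rim. I handed the job in at about 16 s of the 51 s allowed.

- **Gear:** I used the smallest of the three look-alikes, about 67 mm across against about 93 mm for the other two. I picked it up by its hub, lined the keyway up with the shaft's red line, and lowered it along the shaft. The key went in on the first try, with forces only a few newtons from baseline.
- **Release above the shoulder:** Joint 5 reached its lower limit with the gear roughly 10 mm above the shoulder. The key was already in the keyway, so I opened the fingers there and the gear slid the rest of the way on its own.
- **Keeper:** I pushed the knob inwards on its outer side with the closed fingers until it went over centre and snapped shut.

**Last checks:**
- **Gear home:** before the keeper was pushed, the gear outline in the scene camera fitted the fully home position and not one 5 mm higher.
- **Keeper shut:** the knob was measured at 30–31 mm from the axis and 59–62 mm above the shoulder (expected 31 and 59). The claw tip was at 29–30 mm from the axis (expected 27), within the measuring error.
- **Bystanders:** the spare gear, jar, bottle, bearing and cup measured where they started; the top camera missed the cup. The wrench, glue and screwdriver I checked only by eye in the top picture.
- **One miss:** the network did not report the mounted gear in the last pictures, since the keeper partly covers it. It is plainly visible there, seated under the claw.

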